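# Rinse the weighing tools and nest the handled dishes

## Task

Clear up the weighing corner of the lab bench: dip the tip of the flat spatula well below the rim of the blue ceramic rinse bowl and then do the same with the spoon, and lay both tools side by side flat on the floor of the shallow grey drying tray. Nest all the steel dishes that are there, each upright and fully home, into the biggest one, which stays standing on the bench, with the handles turned apart so that none lies over or against another and their grips are at least 5 cm from each other. Do not upset or push away the rinse bowl.

Things in the scene. Friction and masses are not known exactly. Their poses are not given: they have to be found in the camera images.
- dish_base: The biggest dish, takes the others, 450 g: open round dark steel dish. Outer radius 58 mm at rim, 52 at foot; rim 50 mm high; wall 2.5, floor 3 mm. Origin: centre of underside; z up; its one handle runs out along +x. Smaller ones set inside stand 3 mm up on the floor below (7 to 9 mm play to the next size); then all handles lie at nearly one height, and clash if turned the same way.
- dish_base_handle (a point): Grip of that dish's handle, 85 mm out along the dish's +x, 67 mm above its foot. The handle is a level bar 12 mm wide, 14 mm tall (underside 60, top 74 mm above the foot), from the wall out to x = 105 mm; a riser joins it to the rim, so it passes 10 mm above its own rim.
- dish_large: Second biggest dish, about 200 g (may be absent): open round dark steel dish. Outer radius 47 mm at rim, 41 at foot; rim 47 mm high; wall 2.5, floor 3 mm. Origin: centre of underside; z up; its one handle runs out along +x.
- dish_large_handle (a point): Grip of that dish's handle, 85 mm out along the dish's +x, 64 mm above its foot. The handle is a level bar 12 mm wide, 14 mm tall (underside 57, top 71 mm above the foot), from the wall out to x = 105 mm; a riser joins it to the rim, so it passes 10 mm above its own rim.
- dish_medium: Third dish, about 160 g (may be absent): open round dark steel dish. Outer radius 37 mm at rim, 31 at foot; rim 44 mm high; wall 2.5, floor 3 mm. Origin: centre of underside; z up; its one handle runs out along +x.
- dish_medium_handle (a point): Grip of that dish's handle, 85 mm out along the dish's +x, 61 mm above its foot. The handle is a level bar 12 mm wide, 14 mm tall (underside 54, top 68 mm above the foot), from the wall out to x = 105 mm; a riser joins it to the rim, so it passes 10 mm above its own rim.
- dish_small: Smallest dish, about 130 g (may be absent): open round dark steel dish. Outer radius 27 mm at rim, 21 at foot; rim 41 mm high; wall 2.5, floor 3 mm. Origin: centre of underside; z up; its one handle runs out along +x.
- dish_small_handle (a point): Grip of that dish's handle, 85 mm out along the dish's +x, 58 mm above its foot. The handle is a level bar 12 mm wide, 14 mm tall (underside 51, top 65 mm above the foot), from the wall out to x = 105 mm; a riser joins it to the rim, so it passes 10 mm above its own rim.
- spatula: Flat lab spatula, 170 mm long and 60 g. Origin: underside, mid-length; x to the tip, z up as it lies. Black handle bar from x = -85 to +20 mm, 12 mm wide, 14 mm tall; thin steel neck; flat steel blade 24 mm wide, 4 mm thick from x = 43 to 85 mm, 7 mm above the underside. Balances near x = -10 mm.
- spatula_tip (a point): 2 mm inside the end of the spatula's blade (x = 83, z = 7 mm in the spatula's frame)
- spoon: Lab spoon, 170 mm long, 60 g, lying on the bench: the same black handle and axes as the spatula (handle x = -85 to +20 mm, 12 mm wide, 14 mm tall), steel neck, small round cup 31 mm across at x = 54 to 85 mm. Balances near x = -10 mm.
- spoon_tip (a point): far edge of the spoon's cup (x = 83, z = 7 mm in the spoon's frame)
- rinse_bowl: Blue ceramic rinse bowl, open on top, loose, 0.8 kg: rim 50 mm above the foot, outer radius 52 mm at the rim and 46 mm at the foot, wall 4 mm, floor 6 mm. Origin: centre of the underside, z up. A straight tool held tilted 30 to 45 degrees tip-down reaches well inside over the rim.
- tray: Shallow grey plastic drying tray fixed to the bench, 230 mm (x) by 150 mm (y) outside, rim 16 mm high, walls and floor 4 mm. Origin: centre of its underside, z up. Both tools fit side by side along its x.

How it is judged:
On the way, in this order (a step that is already met when the one before it is completed fails the run):
1. the held spatula's tip is inside the rinse bowl, at least 10 mm below its rim (horizontal distance between spatula_tip and rinse_bowl below 0.045 m and z of spatula_tip in the frame of rinse_bowl below 0.04 m and contact force between the fingers and spatula above 0.3 N), for 0.2 s.
2. after that the held spoon's tip is inside the rinse bowl, at least 10 mm below its rim (horizontal distance between spoon_tip and rinse_bowl below 0.045 m and z of spoon_tip in the frame of rinse_bowl below 0.04 m and contact force between the fingers and spoon above 0.3 N), for 0.2 s.
At the end, for the whole second after the job is handed in: Biggest dish upright on the bench; the others upright in it: axis within 35 mm of its axis, underside under 15 mm above its underside; handle grip points over 50 mm apart; spatula and spoon flat on the tray floor inside its walls; rinse bowl upright; all at rest; tilts under 6 degrees (angle between each of dish_base, dish_large, dish_medium, dish_small's own z axis and vertical below 0.12 rad and height (world z) of dish_base between -0.01 and 0.012 m and horizontal distance between each of dish_large, dish_medium, dish_small and dish_base below 0.035 m and z of each of dish_large, dish_medium, dish_small in the frame of dish_base below 0.015 m and linear speed of each of dish_large, dish_medium, dish_small, spatula, spoon below 0.03 m/s and distance between each of dish_large_handle, dish_medium_handle, dish_small_handle and dish_base_handle above 0.05 m and distance between each of dish_medium_handle, dish_small_handle and dish_large_handle above 0.05 m and distance between dish_small_handle and dish_medium_handle above 0.05 m and x of spatula in the frame of tray between -0.105 and 0.105 m and y of spatula in the frame of tray between -0.07 and 0.07 m and z of each of spatula, spoon in the frame of tray below 0.021 m and x of spatula_tip in the frame of tray between -0.115 and 0.115 m and y of spatula_tip in the frame of tray between -0.073 and 0.073 m and z of each of spatula_tip, spoon_tip in the frame of tray below 0.024 m and x of spoon in the frame of tray between -0.105 and 0.105 m and y of spoon in the frame of tray between -0.07 and 0.07 m and x of spoon_tip in the frame of tray between -0.115 and 0.115 m and y of spoon_tip in the frame of tray between -0.073 and 0.073 m and angle between rinse_bowl's own z axis and vertical below 0.1 rad); the robot touches nothing.
It fails at once if rinse bowl is tipped over or pushed more than 60 mm away (angle between rinse_bowl's own z axis and vertical above 0.4 rad or distance of rinse_bowl from where it was at the start of the episode above 0.06 m).
Of dish_large, dish_medium, dish_small only 2 to 3 are there at a start; the rules pass over those that are not, and their reading is None.
At some moment in a run one of dish_large, dish_medium, dish_small, spatula, spoon may be knocked a few centimetres aside while the robot is not near it.
It also fails if it takes over 210 s, if anything falls off the work surface, if the arm or the gripper's body presses on something with over 40 N, if the wrist force passes 120 N, or if a joint passes its speed limit or range.

## Robot

A 6-joint arm with a two-finger parallel gripper is mounted at the origin on the work surface. World frame = base frame: x ahead of the robot, y to its left, z up, the work surface at z = 0. Lengths are in m, angles in rad, forces in N, time in s.
With the tool pointing down it reaches from about 0.25 to 0.775 m from the base axis. Payload 4 kg.
Tool frame: the origin (TCP) lies midway between the tips of the shut fingers; the grasp point (between the pads) lies 19 mm behind it; z points along the fingers, x is the direction in which the jaws open and shut, and the axes are right-handed (so a half turn about z gives the same grasp; the last joint's range is limited). The gripper opens to 85 mm and grips with 20 to 120 N. Pads are 22 mm wide; open, the fingers measure 114 mm over their backs; the gripper's body (76 mm by 85 mm) begins 54 mm behind the grasp point. The pads swing forward as they close: fully open they stand 13 mm farther back than shut.
Start: joints at [-1.313, 0.087, 1.371, -0, 1.684, -0.103], TCP at [0.194, -0.515, 0.231] pointing down, gripper open.
Joint ranges: [-3.1, 3.1], [-0.76, 2.03], [0.27, 2.55], [-1.08, 4.22], [0.17, 2.65], [-2.57, 2.57]. Speed limits (rad/s): [2.79, 2.79, 3.14, 3.14, 3.14, 3.14].

## Interface

Orientations are given as a unit quaternion [w, x, y, z].
In Python, from station import sensors, grab_frame, job, spotter gives the robot as it stands.
- The arm moves only by the tool carry_out, never from a script. Its argument "targets" is a list of rows, each an object of numbers: "dx", "dy", "dz": the shift along the world's x, y, z in cm; "ax", "ay", "az": the turn, a rotation vector about the world's x, y, z in rad; "fingers": the opening, from 0 (shut) to 1 (fully open). A call has 1 to 5 rows; each row is the pose to reach, as a shift and turn from the pose measured when the call began; what a row does not reach only later rows make up. A row lasts 1/8 s, in which the tool goes at most 62.5 mm and 10.7 degrees, less where a joint would pass 70% of its speed; a pose out of reach is approached as far as the arm can. A call with a gripper value outside its range is refused whole. The fingers move at their own pace and stop on an object; the grip force is fixed at half the most. Time passes only in rows, so rows that repeat a pose let the fingers close. It gives the time, the measured TCP pose, the force and the opening at its end, in the units of the state.
- sensors.get_obs(): the state, without advancing time (a new reading comes with each control period).
- grab_frame(name): name is "side" or "top" or "wrist"; returns a dict with "img" (400x640x3 uint8, red, green, blue), "camera_matrix" (3x3 intrinsics, pixels), "rvec" (rotation vector, rad) and "tvec" (3), from world to camera coordinates, as OpenCV has them; the wrist camera has in their place "hand_eye" (4x4, takes a point from camera to tool coordinates, whose origin is the TCP and whose axes are the tool frame's). Camera axes: x right, y down, z forward; pixel columns grow to the right and rows downward; lengths in m; the calibration is good to about 2 mm. The wrist camera is an equidistant fisheye: a pixel r from the principal point sees the ray r / f radians off the axis. A picture is of the moment at which its call begins: read the wrist's pose just before it. There is no depth.
- job.finish_job(): hands the job in, once; it reports no verdict.
Trained networks look in the newest picture that a camera, given by its name, has taken for a name from the list of things; names that differ only in an ending like _2 or _b are one class to them, and where a whole thing is asked for, a point or a joint stands for the part that bears it (a point fixed in the world has none). Each returns a list of dicts, best first, with "p" (0 to 1); they miss things now and then, are a little off and sometimes report something else, mostly with a low value. They report only what shows in the picture. A call takes as long as a camera call.
- spotter.masks_of(camera, label): "pixels" (400x640 bool, what is visible of it) and "extent" ([left, top, width, height] in pixels, round what is visible of it).
The state is a dict: "time_s": time; "qpos": joint angles; "joint_vel": joint speeds; "joint_torque": joint torques, N m; "tool_pos": TCP position; "tcp_rot": TCP orientation; "ft_force": force on the tool from outside, world axes, zero at the start; "ft_torque": the same for the moment, N m; "finger_gap": finger opening in m.
Only numpy, scipy, OpenCV 4.12 (cv2) and the standard library are available. Lean on these libraries where they do the work, as an engineer would, in place of code of your own. Each camera call takes 0.05 s, during which the arm holds its last target. There are 200 camera calls.

## Working session

There is one attempt and no reset: what is moved stays moved. The work goes in short steps, Python scripts to look and compute and a tool call to move; the robot and the scene stay as the last step left them, time stands still between calls to the robot, and variables do not carry over. Pictures are saved under pics/ and viewed, about 12 in all and at most 16, crops included, and the job is handed in when it is done.

Besides the shell and the picture viewer there is one more tool, called after "Request:" as name([rows], argument=value, ...), one row to a line, values as JSON. carry_out: Moves the arm, as the interface text tells. Its arguments: {"type":"object","properties":{"targets":{"type":"array"}},"required":["targets"]}

```bash
mkdir -p pics; ls
python3 - <<'E'
from station import sensors, grab_frame, job, spotter
import cv2,numpy as np
print(sensors.get_obs())
for c in ["top","side"]:
    f=grab_frame(c); cv2.imwrite(f"pics/{c}0.png",f["img"][...,::-1])
    print(c,f["camera_matrix"],f["rvec"],f["tvec"])
    for n in ["dish_base","dish_large","dish_medium","dish_small","dish_base_handle","spatula","spoon","rinse_bowl","tray"]:
        for m in spotter.masks_of(c,n)[:4]: print(n,round(m["p"],2),m["extent"],m["pixels"].sum())
E
```

```text
pics
{'time_s': 0.0, 'qpos': array([-1.31313317e+00,  8.79946286e-02,  1.37229217e+00, -1.19884184e-05,
        1.68358821e+00, -1.03118136e-01]), 'joint_vel': array([-0.00143437,  0.00047185, -0.00012475, -0.00099328, -0.00185646,
       -0.00121773]), 'joint_torque': array([-8.19432535e-04, -3.51864302e+01, -3.13273787e+01, -1.07120716e-04,
        1.07614059e-02,  1.74277158e-06]), 'tool_pos': array([ 0.19400668, -0.51410885,  0.23009823]), 'tcp_rot': array([-7.37707807e-04,  8.22496907e-01, -5.68768437e-01, -8.70690249e-04]), 'ft_force': array([-0.41034774, -0.72682889, -0.32480716]), 'ft_torque': array([-0.02783005, -0.04597178,  0.04081612]), 'finger_gap': 0.08513528512811125}
top [[520.20846224   0.         312.1812226 ]
 [  0.         520.20846224 200.0478844 ]
 [  0.           0.           1.        ]] [ 2.15032729 -2.06344585  0.2250593 ] [-0.01593333  0.58921764  1.3596096 ]
dish_base 0.73 [355.4, 171.5, 23.1, 56.8] 303
dish_base 0.61 [286.7, 161.7, 44.8, 49.8] 1393
dish_base 0.27 [422.6, 194.0, 60.4, 80.4] 4416
dish_large 0.9 [143.0, 222.2, 58.2, 38.9] 1070
dish_medium 0.
[... 369 characters left out ...]
[499.13827109   0.         319.04676343]
 [  0.         499.13827109 204.39367388]
 [  0.           0.           1.        ]] [ 0.34857825 -2.70310536  1.29312165] [0.57008036 0.16007031 1.13136788]
dish_base 0.82 [280.8, 190.7, 46.9, 62.7] 1800
dish_large 0.82 [302.4, 319.4, 51.5, 80.6] 2303
dish_medium 0.79 [317.9, 253.7, 37.9, 65.3] 1188
dish_small 0.61 [246.1, 259.5, 27.9, 62.4] 804
dish_base_handle 0.74 [282.0, 196.1, 46.6, 56.7] 1763
spatula 0.55 [293.8, 189.2, 65.5, 11.6] 343
spoon 0.71 [302.3, 172.4, 60.6, 7.8] 327
spoon 0.6 [292.8, 193.1, 64.4, 12.6] 341
rinse_bowl 0.92 [364.3, 175.5, 39.5, 34.5] 1117
tray 0.73 [331.5, 134.7, 80.2, 38.9] 2457
tray 0.5 [303.9, 322.9, 48.7, 77.1] 2215
```

Run:
```python
import cv2
a=cv2.imread("pics/top0.png")[130:290,120:500]
cv2.imwrite("pics/t0c.png",cv2.resize(a,None,fx=2.1,fy=2.1,interpolation=cv2.INTER_CUBIC))
```

```text
(no output)
```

View pics/t0c.png

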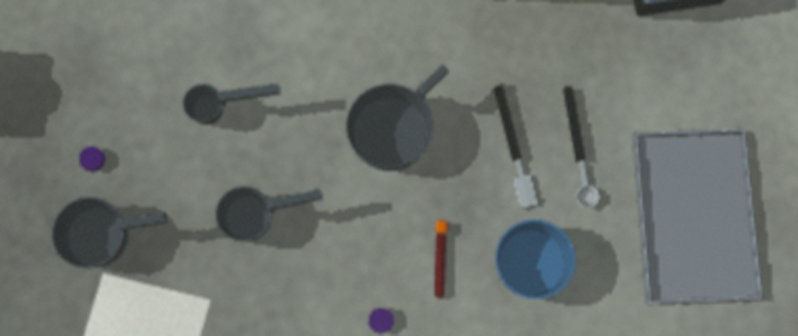

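View pics/side0.png

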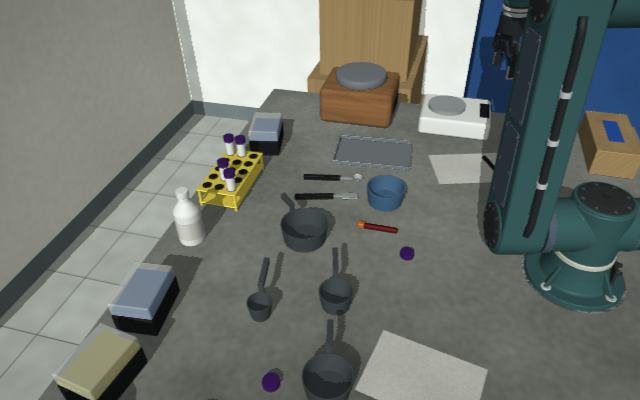

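```bash
cat > h.py <<'E'
import numpy as np, cv2
from scipy.spatial.transform import Rotation as R
from station import sensors, grab_frame, job, spotter
def cast(f,uv,z):
    "pixel of a fixed camera -> world point at height z"
    M=cv2.Rodrigues(np.array(f["rvec"],float))[0]; c=-M.T@np.ravel(f["tvec"])
    d=M.T@np.linalg.inv(f["camera_matrix"])@np.array([uv[0],uv[1],1.])
    return c+d*(z-c[2])/d[2]
def tool(o=None):
    o=o or sensors.get_obs(); w,x,y,z=o["tcp_rot"]
    return R.from_quat([x,y,z,w]),np.array(o["tool_pos"])
def wcast(f,pose,uv,z):
    "wrist fisheye pixel -> world point at height z"
    K=f["camera_matrix"]; p=np.array([(uv[0]-K[0,2])/K[0,0],(uv[1]-K[1,2])/K[1,1]])
    r=np.hypot(*p)+1e-12; d=np.array([*(p/r*np.sin(r)),np.cos(r)])
    H=f["hand_eye"]; c=pose[0].apply(H[:3,3])+pose[1]; d=pose[0].apply(H[:3,:3]@d)
    return c+d*(z-c[2])/d[2]
def look(name,scale=1):
    pose=tool(); f=grab_frame("wrist"); cv2.imwrite(f"pics/{name}.png",f["img"][...,::-1]); return f,pose
def state():
    r,p=tool(); o=sensors.get_obs()
    print("t",round(o["time_s"],2),"tcp",p.round(4),"zax",r.apply([0,0,1]).round(3),"xax ang",np.degrees(np.arctan2(*r.apply([1,0,0])[1::-1])).round(1),"F",o["ft_force"].round(1),"gap",round(o["finger_gap"],4),"q",o["qpos"].round(2))
E
cat > t.py <<'E'
from h import *
f=grab_frame("top")
P=dict(base=((390,127),(444,70),.05,.074),large=((90,232),(164,217),.047,.071),medium=((244,213),(320,194),.044,.068),small=((204,103),(278,89),.041,.065),
spatula=((499,87),(526,206),.014,.011),spoon=((568,88),(590,205),.014,.01),bowl=((535,258),(535,298),.05,.05),trayA=((636,132),(744,130),.016,.016),trayB=((648,302),(762,300),.016,.016))
for n,(a,b,za,zb) in P.items():
    A,B=[cast(f,np.array(q)/2.1+[120,130],z) for q,z in((a,za),(b,zb))]
    print(n,A[:2].round(3),B[:2].round(3),"dir",np.degrees(np.arctan2(B[1]-A[1],B[0]-A[0])).round(1),"len",np.hypot(*(B-A)[:2]).round(3))
E
python3 t.py
```

```text
base [0.619 0.027] [ 0.693 -0.04 ] dir -42.5 len 0.101
large [0.464 0.41 ] [0.484 0.31 ] dir -78.6 len 0.101
medium [0.497 0.213] [0.522 0.113] dir -75.8 len 0.103
small [0.643 0.277] [0.66  0.177] dir -80.4 len 0.102
spatula [ 0.69  -0.118] [ 0.527 -0.158] dir -166.2 len 0.167
spoon [ 0.692 -0.212] [ 0.532 -0.244] dir -168.9 len 0.163
bowl [ 0.453 -0.167] [ 0.402 -0.167] dir -179.1 len 0.051
trayA [ 0.634 -0.304] [ 0.642 -0.451] dir -86.5 len 0.146
trayB [ 0.406 -0.319] [ 0.415 -0.468] dir -86.6 len 0.149
```

Request:
carry_out([
  {"dx":24,"dy":20,"dz":-2,"az":-0.11,"fingers":0.5},
  {"dx":24,"dy":20,"dz":-2,"az":-0.11,"fingers":0.5},
  {"dx":24,"dy":20,"dz":-2,"az":-0.11,"fingers":0.5},
  {"dx":24,"dy":20,"dz":-2,"az":-0.11,"fingers":0.5},
  {"dx":24,"dy":20,"dz":-2,"az":-0.11,"fingers":0.5},
])

```text
schema error: expected keys dx, dy, dz, ax, ay, az, fingers
```

Request:
carry_out([
  {"dx":19.4,"dy":18,"dz":-6,"fingers":0.5},
  {"dx":19.4,"dy":18,"dz":-6,"fingers":0.5},
  {"dx":19.4,"dy":18,"dz":-6,"fingers":0.5},
  {"dx":19.4,"dy":18,"dz":-6,"fingers":0.5},
  {"dx":19.4,"dy":18,"dz":-6,"fingers":0.5},
])

```text
schema error: expected keys dx, dy, dz, ax, ay, az, fingers
```

```bash
cat > l.py <<'E'
import sys
from h import *
# usage: l.py picname label z   -> mask axis points from wrist view
f,pose=look(sys.argv[1]); state()
for lab,z in zip(sys.argv[2::2],sys.argv[3::2]):
    for m in spotter.masks_of("wrist",lab)[:2]:
        v,u=np.nonzero(m["pixels"]); 
        W=np.array([wcast(f,pose,q,float(z))[:2] for q in zip(u,v)])
        c=W.mean(0); S=np.linalg.svd(W-c,full_matrices=False)[2][0]; t=(W-c)@S; n=(W-c)@[-S[1],S[0]]
        print(lab,round(m["p"],2),np.array(m["extent"]).round(),"c",c.round(4),"axis",np.degrees(np.arctan2(S[1],S[0])).round(1),"ends",(c+S*t.min()).round(3),(c+S*t.max()).round(3),"width",np.ptp(n).round(3))
E
python3 l.py w1 spatula .012 spoon .012 rinse_bowl .05
```

```text
t 1.1 tcp [ 0.1942 -0.5146  0.2314] zax [ 0. -0. -1.] xax ang -69.3 F [-0.5  1.   0.6] gap 0.0854 q [-1.31  0.09  1.37  0.    1.68 -0.1 ]
```

Request:
carry_out([
  {"dx":24,"dy":20,"dz":-2,"ax":0,"ay":0,"az":-0.11,"fingers":0.5},
  {"dx":24,"dy":20,"dz":-2,"ax":0,"ay":0,"az":-0.11,"fingers":0.5},
  {"dx":24,"dy":20,"dz":-2,"ax":0,"ay":0,"az":-0.11,"fingers":0.5},
  {"dx":24,"dy":20,"dz":-2,"ax":0,"ay":0,"az":-0.11,"fingers":0.5},
  {"dx":24,"dy":20,"dz":-2,"ax":0,"ay":0,"az":-0.11,"fingers":0.5},
])

```text
time_s: 1.88
tool_pos: [0.4351, -0.3136, 0.2115]
tcp_rot: [0.0, 0.79, -0.613, 0.0]
ft_force: [0.5, -0.7, 0.6]
finger_gap: 0.0425
```

Request:
carry_out([
  {"dx":19.4,"dy":18,"dz":-6,"ax":0,"ay":0,"az":0,"fingers":0.5},
  {"dx":19.4,"dy":18,"dz":-6,"ax":0,"ay":0,"az":0,"fingers":0.5},
  {"dx":19.4,"dy":18,"dz":-6,"ax":0,"ay":0,"az":0,"fingers":0.5},
  {"dx":19.4,"dy":18,"dz":-6,"ax":0,"ay":0,"az":0,"fingers":0.5},
  {"dx":19.4,"dy":18,"dz":-6,"ax":0,"ay":0,"az":0,"fingers":0.5},
])

```text
time_s: 2.5
tool_pos: [0.6303, -0.1305, 0.1497]
tcp_rot: [0.0, 0.791, -0.612, -0.001]
ft_force: [-0.1, -0.5, -0.4]
finger_gap: 0.0425
```

```bash
python3 l.py w1 spatula .012 spoon .012 rinse_bowl .05
```

```text
t 2.55 tcp [ 0.6312 -0.1296  0.1493] zax [-0.001  0.002 -1.   ] xax ang -75.4 F [-0.8  1.  -0. ] gap 0.0429 q [-0.29  0.32  1.25  0.    1.57  1.02]
spatula 0.8 [317. 126.  24. 164.] c [ 0.6104 -0.1391] axis -164.9 ends [ 0.693 -0.117] [ 0.534 -0.16 ] width 0.026
spoon 0.56 [404. 148.  27. 126.] c [ 0.6442 -0.2198] axis -169.7 ends [ 0.698 -0.21 ] [ 0.57  -0.233] width 0.018
rinse_bowl 0.76 [275. 308.  79.  34.] c [ 0.5108 -0.153 ] axis -77.4 ends [ 0.502 -0.113] [ 0.519 -0.192] width 0.043
```

Request:
carry_out([
  {"dx":-0.1,"dy":-0.4,"dz":-6,"ax":0,"ay":0,"az":0.01,"fingers":0.5},
  {"dx":-0.1,"dy":-0.4,"dz":-12,"ax":0,"ay":0,"az":0.01,"fingers":0.5},
  {"dx":-0.1,"dy":-0.4,"dz":-14.5,"ax":0,"ay":0,"az":0.01,"fingers":0.5},
  {"dx":-0.1,"dy":-0.4,"dz":-14.5,"ax":0,"ay":0,"az":0.01,"fingers":0.5},
  {"dx":-0.1,"dy":-0.4,"dz":-14.5,"ax":0,"ay":0,"az":0.01,"fingers":0.1},
])

```text
time_s: 3.32
tool_pos: [0.6287, -0.1401, 0.0094]
tcp_rot: [0.0, 0.792, -0.61, 0.003]
ft_force: [1.2, -0.6, 0.4]
finger_gap: 0.0257
```

Request:
carry_out([
  {"dx":0,"dy":0,"dz":0,"ax":0,"ay":0,"az":0,"fingers":0},
  {"dx":0,"dy":0,"dz":0,"ax":0,"ay":0,"az":0,"fingers":0},
  {"dx":0,"dy":0,"dz":0,"ax":0,"ay":0,"az":0,"fingers":0},
  {"dx":0,"dy":0,"dz":6,"ax":0,"ay":0,"az":0,"fingers":0},
  {"dx":0,"dy":0,"dz":12,"ax":0,"ay":0,"az":0,"fingers":0},
])

```text
time_s: 3.95
tool_pos: [0.6278, -0.1397, 0.1293]
tcp_rot: [0.001, 0.792, -0.61, 0.001]
ft_force: [1.3, -0.8, -0.4]
finger_gap: 0.0088
```

```bash
python3 l.py w2 spatula .12;  python3 -c "
from h import *
f=grab_frame('side');cv2.imwrite('pics/s2.png',cv2.resize(f['img'][60:300,200:560,::-1],None,fx=2,fy=2))"
```

```text
t 4.0 tcp [ 0.6327 -0.1411  0.1415] zax [ 0.019 -0.008 -1.   ] xax ang -75.2 F [ 2.  -0.3  6. ] gap 0.0089 q [-0.31  0.32  1.27 -0.    1.53  1.01]
spatula 0.81 [314. 123.  23. 223.] c [ 0.646 -0.135] axis -165.4 ends [ 0.695 -0.122] [ 0.567 -0.155] width 0.014
spatula 0.55 [312. 322.  23.  21.] c [ 0.5757 -0.1531] axis -82.8 ends [ 0.575 -0.144] [ 0.577 -0.163] width 0.016
```

View pics/s2.png

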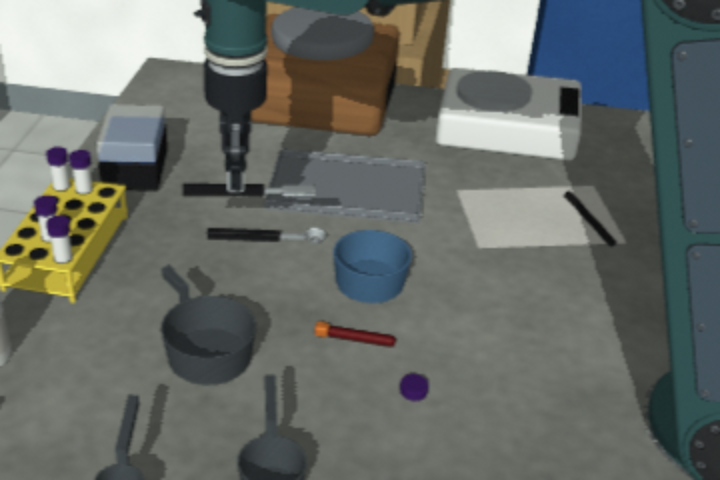

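Request:
carry_out([
  {"dx":-4,"dy":-0.2,"dz":2,"ax":0.043,"ay":-0.16,"az":0,"fingers":0},
  {"dx":-8,"dy":-0.5,"dz":3,"ax":0.086,"ay":-0.32,"az":0,"fingers":0},
  {"dx":-11,"dy":-0.7,"dz":3,"ax":0.129,"ay":-0.48,"az":0,"fingers":0},
  {"dx":-11,"dy":-0.7,"dz":3,"ax":0.172,"ay":-0.64,"az":0,"fingers":0},
  {"dx":-11,"dy":-0.7,"dz":3,"ax":0.172,"ay":-0.64,"az":0,"fingers":0},
])

```text
time_s: 4.72
tool_pos: [0.5174, -0.1467, 0.1597]
tcp_rot: [-0.259, 0.746, -0.58, 0.2]
ft_force: [0.4, -0.1, -0.2]
finger_gap: 0.0086
```

```bash
cat > v.py <<'E'
import sys
from h import *
state()
a=grab_frame('side'); A=a['img'][110:260,260:460]
b=grab_frame('top'); B=b['img'][120:290,330:510]
im=np.hstack([cv2.resize(A,(400,300)),cv2.resize(B,(318,300))])
cv2.imwrite(f'pics/{sys.argv[1]}.png',im[...,::-1])
for n,z in (("rinse_bowl",.05),):
    for m in spotter.masks_of("top",n)[:1]:
        v,u=np.nonzero(m["pixels"]); print(n,m["p"],cast(b,(u.mean(),v.mean()),z).round(3),m["extent"])
for n in sys.argv[2:]:
    for m in spotter.masks_of("side",n)[:1]: print(n,m["p"],m["extent"])
E
python3 v.py s3
```

```text
t 4.72 tcp [ 0.5174 -0.1467  0.1597] zax [ 0.6    0.155 -0.785] xax ang -75.7 F [ 0.4 -0.1 -0.2] gap 0.0086 q [-0.7  -0.24  1.96  0.61  1.08  0.42]
rinse_bowl 0.81 [ 0.431 -0.143  0.05 ] [358.0, 250.5, 22.5, 21.5]
```

View pics/s3.png

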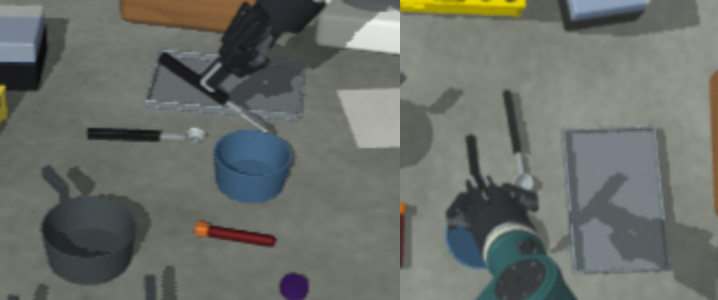

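Run:
```python
from h import *
f=grab_frame("side")
r,p=tool(); print(p)
u=r.apply([0,1,0]); u=u if u[0]<0 else -u; tip=p+.099*u-.003*r.apply([0,0,1]); print("u",u.round(3),"tip",tip.round(3))
print(cv2.projectPoints(np.array([tip,p-.07*u,[.453,-.167,.05]]),f["rvec"],f["tvec"],f["camera_matrix"],None)[0].round(1))
# bowl rim from side
m=spotter.masks_of("side","rinse_bowl")[0]; x,y,w,h=m["extent"]; print(m["extent"], cast(f,(x+w/2,y+.29*h),.05))
print(cast(f,(394,175),tip[2]))
```

```text
[ 0.52301237 -0.14808702  0.16680903]
u [-0.754 -0.201 -0.625] tip [ 0.447 -0.168  0.107]
[[[389.5 167.8]]

 [[337.9 133.5]]

 [[385.3 185.7]]]
[365.9, 175.0, 41.4, 35.7] [ 0.44995107 -0.1691375   0.05      ]
[ 0.43060443 -0.13957846  0.10729228]
```

Request:
carry_out([
  {"dx":0,"dy":0,"dz":-4,"ax":0,"ay":0,"az":0,"fingers":0},
  {"dx":0,"dy":0,"dz":-8,"ax":0,"ay":0,"az":0,"fingers":0},
  {"dx":0,"dy":0,"dz":-8.4,"ax":0,"ay":0,"az":0,"fingers":0},
  {"dx":0,"dy":0,"dz":-8.4,"ax":0,"ay":0,"az":0,"fingers":0},
  {"dx":0,"dy":0,"dz":-8.4,"ax":0,"ay":0,"az":0,"fingers":0},
])

```text
time_s: 5.6
tool_pos: [0.5243, -0.1485, 0.085]
tcp_rot: [-0.26, 0.748, -0.575, 0.207]
ft_force: [0.1, 0.5, 0.1]
finger_gap: 0.009
```

```bash
python3 v.py s4; python3 -c "
from h import *
grab_frame('top');grab_frame('top');state()"
```

```text
t 5.6 tcp [ 0.5243 -0.1485  0.085 ] zax [ 0.608  0.151 -0.779] xax ang -75.3 F [0.1 0.5 0.1] gap 0.009 q [-0.69 -0.14  2.04  0.69  0.92  0.28]
rinse_bowl 0.74 [ 0.429 -0.138  0.05 ] [357.5, 252.6, 15.5, 20.6]
t 5.85 tcp [ 0.5234 -0.1482  0.0838] zax [ 0.607  0.152 -0.78 ] xax ang -75.4 F [ 0.8 -0.6 -0.9] gap 0.0092 q [-0.69 -0.14  2.04  0.69  0.92  0.28]
```

View pics/s4.png

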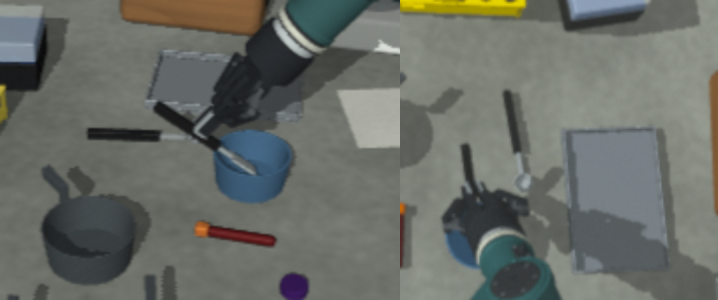

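Request:
carry_out([
  {"dx":0,"dy":0,"dz":5,"ax":0,"ay":0,"az":0,"fingers":0},
  {"dx":0,"dy":0,"dz":10,"ax":0,"ay":0,"az":0,"fingers":0},
  {"dx":0.5,"dy":-5,"dz":10,"ax":-0.041,"ay":0.164,"az":0,"fingers":0},
  {"dx":1,"dy":-10,"dz":10,"ax":-0.082,"ay":0.328,"az":0,"fingers":0},
  {"dx":1.5,"dy":-15,"dz":10,"ax":-0.123,"ay":0.491,"az":0,"fingers":0},
])

```text
time_s: 6.48
tool_pos: [0.5387, -0.3002, 0.1859]
tcp_rot: [-0.064, 0.789, -0.608, 0.053]
ft_force: [-0.2, 0.3, -0.6]
finger_gap: 0.009
```

```bash
python3 -c "
from h import *
state();grab_frame('top');grab_frame('top');state()
r,p=tool();z=r.apply([0,0,1]);a=np.cross(z,[0,0,-1]);a=a/np.linalg.norm(a)*np.arccos(-z[2]);r2=R.from_rotvec(a)*r
y=r2.apply([0,1,0]);y=y if y[0]<0 else -y;print(a,'u deg',np.degrees(np.arctan2(y[1],y[0])))
"
```

```text
t 6.47 tcp [ 0.5387 -0.3002  0.1859] zax [ 0.162  0.037 -0.986] xax ang -75.3 F [-0.2  0.3 -0.6] gap 0.009 q [-0.67  0.16  1.38  0.13  1.49  0.64]
t 6.58 tcp [ 0.5413 -0.3024  0.1809] zax [ 0.161  0.04  -0.986] xax ang -75.3 F [ 0.3  0.5 -1.2] gap 0.0087 q [-0.67  0.17  1.38  0.13  1.48  0.64]
[-0.04000548  0.16130575  0.        ] u deg -165.29020930364095
```

Request:
carry_out([
  {"dx":-0.3,"dy":-3,"dz":0,"ax":-0.025,"ay":0.165,"az":-0.1,"fingers":0},
  {"dx":-0.3,"dy":-5,"dz":-4,"ax":-0.025,"ay":0.165,"az":-0.19,"fingers":0},
  {"dx":-0.3,"dy":-5,"dz":-9,"ax":-0.025,"ay":0.165,"az":-0.19,"fingers":0},
  {"dx":-0.3,"dy":-5,"dz":-13,"ax":-0.025,"ay":0.165,"az":-0.19,"fingers":0},
  {"dx":-0.3,"dy":-5,"dz":-13,"ax":-0.025,"ay":0.165,"az":-0.19,"fingers":0},
])

```text
time_s: 7.2
tool_pos: [0.5354, -0.3499, 0.0461]
tcp_rot: [0.0, 0.73, -0.683, -0.005]
ft_force: [-0.7, 0.7, -1.3]
finger_gap: 0.0087
```

```bash
sleep 0; python3 -c "
from h import *
grab_frame('top');state()
f=grab_frame('side');cv2.imwrite('pics/s5.png',cv2.resize(f['img'][100:200,280:460,::-1],None,fx=4,fy=4))"
```

```text
t 7.25 tcp [ 0.5373 -0.3513  0.0497] zax [-0.003  0.002 -1.   ] xax ang -86.2 F [-0.4 -0.  -0.1] gap 0.0086 q [-0.67  0.39  1.38  0.    1.38  0.84]
```

View pics/s5.png

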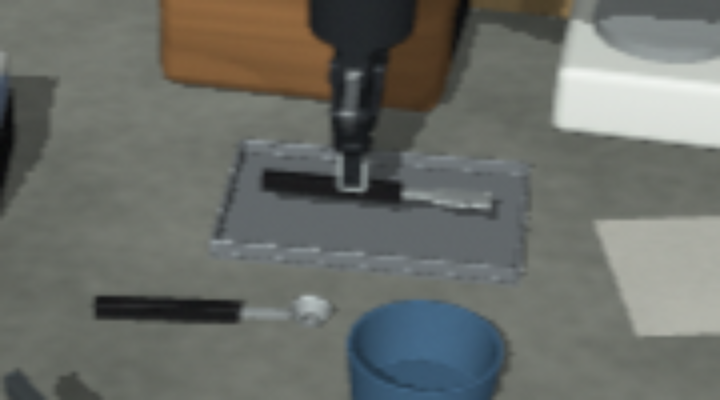

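Request:
carry_out([
  {"dx":0,"dy":0,"dz":-2,"ax":0,"ay":0,"az":0,"fingers":0},
  {"dx":0,"dy":0,"dz":-3.5,"ax":0,"ay":0,"az":0,"fingers":0},
  {"dx":0,"dy":0,"dz":-3.9,"ax":0,"ay":0,"az":0,"fingers":0},
  {"dx":0,"dy":0,"dz":-3.9,"ax":0,"ay":0,"az":0,"fingers":0},
  {"dx":0,"dy":0,"dz":-3.9,"ax":0,"ay":0,"az":0,"fingers":0},
])

```text
time_s: 7.92
tool_pos: [0.539, -0.3525, 0.0155]
tcp_rot: [-0.0, 0.73, -0.683, 0.001]
ft_force: [-2.8, 4.0, 9.0]
finger_gap: 0.0088
```

Request:
carry_out([
  {"dx":0,"dy":0,"dz":0,"ax":0,"ay":0,"az":0,"fingers":0.4},
  {"dx":0,"dy":0,"dz":0,"ax":0,"ay":0,"az":0,"fingers":0.4},
  {"dx":0,"dy":0,"dz":5,"ax":0,"ay":0,"az":0,"fingers":0.4},
  {"dx":0,"dy":0,"dz":10,"ax":0,"ay":0,"az":0,"fingers":0.4},
  {"dx":0,"dy":0,"dz":13,"ax":0,"ay":0,"az":0,"fingers":0.5},
])

```text
time_s: 8.55
tool_pos: [0.5398, -0.3532, 0.1484]
tcp_rot: [-0.0, 0.73, -0.683, 0.003]
ft_force: [-0.7, -0.6, -0.2]
finger_gap: 0.0428
```

```bash
python3 l.py w5 spatula .018 spoon .012 tray .016
```

```text
t 8.6 tcp [ 0.5412 -0.3543  0.1529] zax [ 0.01  -0.008 -1.   ] xax ang -86.2 F [ 1.6 -0.6  3.8] gap 0.0424 q [-0.67  0.32  1.25 -0.    1.56  0.84]
spatula 0.79 [309. 124.  23. 170.] c [ 0.5211 -0.3519] axis -177.2 ends [ 0.608 -0.348] [ 0.442 -0.356] width 0.023
spoon 0.62 [184.  29.  34. 170.] c [ 0.6119 -0.2286] axis -170.5 ends [ 0.699 -0.214] [ 0.532 -0.242] width 0.03
tray 0.71 [270.  91. 169. 224.] c [ 0.5484 -0.3803] axis 175.9 ends [ 0.651 -0.388] [ 0.404 -0.37 ] width 0.176
```

Request:
carry_out([
  {"dx":4,"dy":6,"dz":0,"ax":0,"ay":0,"az":0.1,"fingers":0.5},
  {"dx":9,"dy":12.5,"dz":0,"ax":0,"ay":0,"az":0.1,"fingers":0.5},
  {"dx":9,"dy":12.9,"dz":-2,"ax":0,"ay":0,"az":0.1,"fingers":0.5},
  {"dx":9,"dy":12.9,"dz":-2,"ax":0,"ay":0,"az":0.1,"fingers":0.5},
  {"dx":9,"dy":12.9,"dz":-2,"ax":0,"ay":0,"az":0.1,"fingers":0.5},
])

```text
time_s: 9.38
tool_pos: [0.6279, -0.2238, 0.1231]
tcp_rot: [0.001, 0.763, -0.646, -0.0]
ft_force: [-0.3, -0.7, 0.1]
finger_gap: 0.0427
```

```bash
python3 l.py w6 spoon .012
```

```text
t 9.43 tcp [ 0.6281 -0.2245  0.1242] zax [ 0.    -0.001 -1.   ] xax ang -80.5 F [ 0.5 -0.3  0.3] gap 0.0425 q [-0.43  0.39  1.22 -0.    1.53  0.98]
spoon 0.87 [312. 120.  28. 178.] c [ 0.6164 -0.2263] axis -169.8 ends [ 0.698 -0.212] [ 0.531 -0.242] width 0.03
```

Request:
carry_out([
  {"dx":0,"dy":0,"dz":-6,"ax":0,"ay":0,"az":0,"fingers":0.5},
  {"dx":0,"dy":0,"dz":-11,"ax":0,"ay":0,"az":0,"fingers":0.5},
  {"dx":0,"dy":0,"dz":-11.9,"ax":0,"ay":0,"az":0,"fingers":0.5},
  {"dx":0,"dy":0,"dz":-11.9,"ax":0,"ay":0,"az":0,"fingers":0.5},
  {"dx":0,"dy":0,"dz":-11.9,"ax":0,"ay":0,"az":0,"fingers":0.3},
])

```text
time_s: 10.1
tool_pos: [0.6304, -0.2262, 0.0097]
tcp_rot: [-0.001, 0.763, -0.647, 0.004]
ft_force: [0.2, -1.0, 1.1]
finger_gap: 0.0265
```

Request:
carry_out([
  {"dx":0,"dy":0,"dz":0,"ax":0,"ay":0,"az":0,"fingers":0},
  {"dx":0,"dy":0,"dz":0,"ax":0,"ay":0,"az":0,"fingers":0},
  {"dx":0,"dy":0,"dz":0,"ax":0,"ay":0,"az":0,"fingers":0},
  {"dx":0,"dy":0,"dz":0,"ax":0,"ay":0,"az":0,"fingers":0},
  {"dx":0,"dy":0,"dz":0,"ax":0,"ay":0,"az":0,"fingers":0},
])

```text
time_s: 10.72
tool_pos: [0.6317, -0.2268, 0.0119]
tcp_rot: [-0.001, 0.763, -0.647, 0.006]
ft_force: [-0.0, 0.6, 6.3]
finger_gap: 0.0086
```

Request:
carry_out([
  {"dx":0,"dy":0,"dz":5,"ax":0,"ay":0,"az":0,"fingers":0},
  {"dx":0,"dy":0,"dz":10,"ax":0,"ay":0,"az":0,"fingers":0},
  {"dx":0,"dy":0,"dz":15,"ax":0,"ay":0,"az":0,"fingers":0},
  {"dx":0,"dy":0,"dz":15,"ax":0,"ay":0,"az":0,"fingers":0},
  {"dx":0,"dy":0,"dz":15,"ax":0,"ay":0,"az":0,"fingers":0},
])

```text
time_s: 11.35
tool_pos: [0.6313, -0.2265, 0.161]
tcp_rot: [-0.001, 0.763, -0.647, 0.005]
ft_force: [0.0, -0.7, -0.8]
finger_gap: 0.0086
```

```bash
python3 l.py w7 spoon .165 ; python3 -c "
from h import *
f=grab_frame('top')
for n in ['rinse_bowl']:
  for m in spotter.masks_of('top',n)[:1]:
    x,y,w,h=m['extent'];print(n,m['p'],m['extent'],cast(f,(x+w/2,y+h/2),.045).round(3))"
```

```text
t 11.4 tcp [ 0.6307 -0.2263  0.1596] zax [ 0.007 -0.004 -1.   ] xax ang -80.6 F [-0.4 -0.  -1.1] gap 0.0082 q [-0.43  0.37  1.17 -0.    1.59  0.98]
spoon 0.66 [313. 125.  24. 221.] c [ 0.6524 -0.223 ] axis -170.5 ends [ 0.699 -0.215] [ 0.581 -0.235] width 0.013
rinse_bowl 0.74 [435.2, 204.8, 14.2, 58.4] [ 0.513 -0.351  0.045]
```

Request:
carry_out([
  {"dx":-3,"dy":2,"dz":1.5,"ax":0.028,"ay":-0.168,"az":0,"fingers":0},
  {"dx":-7,"dy":4,"dz":1.5,"ax":0.055,"ay":-0.335,"az":0,"fingers":0},
  {"dx":-10.9,"dy":6.9,"dz":1.5,"ax":0.083,"ay":-0.503,"az":0,"fingers":0},
  {"dx":-10.9,"dy":6.9,"dz":1.5,"ax":0.111,"ay":-0.671,"az":0,"fingers":0},
  {"dx":-10.9,"dy":6.9,"dz":1.5,"ax":0.111,"ay":-0.671,"az":0,"fingers":0},
])

```text
time_s: 12.18
tool_pos: [0.5175, -0.1559, 0.1687]
tcp_rot: [-0.254, 0.717, -0.612, 0.215]
ft_force: [0.3, 0.3, -1.0]
finger_gap: 0.0088
```

```bash
cat > tip.py <<'E'
from h import *
grab_frame("top"); state()
f=grab_frame("side"); r,p=tool()
u=r.apply([0,1,0]); u=u if u[0]<0 else -u; tip=p+.100*u+.0045*r.apply([0,0,1]); print("u",u.round(3),"tip",tip.round(3))
P=cv2.projectPoints(np.array([tip,p-.068*u]),f["rvec"],f["tvec"],f["camera_matrix"],None)[0].reshape(-1,2)
m=spotter.masks_of("side","rinse_bowl")[0]; x,y,w,h=m["extent"]; print(m["extent"], cast(f,(x+w/2,y+.29*h),.05).round(3))
im=f["img"][100:220,280:460,::-1].copy(); im=cv2.resize(im,None,fx=4,fy=4)
for q in P: cv2.circle(im,tuple(int(v) for v in (q-[280,100])*4),4,(0,0,255),1)
cv2.imwrite("pics/tip.png",im)
E
python3 tip.py
```

```text
t 12.22 tcp [ 0.5201 -0.1573  0.1721] zax [ 0.623  0.098 -0.776] xax ang -80.9 F [-0.1 -0.1  0.9] gap 0.0086 q [-0.69 -0.27  1.96  0.58  1.04  0.52]
u [-0.764 -0.126 -0.632] tip [ 0.448 -0.17   0.108]
[364.8, 171.0, 40.7, 41.5] [ 0.455 -0.178  0.05 ]
```

View pics/tip.png

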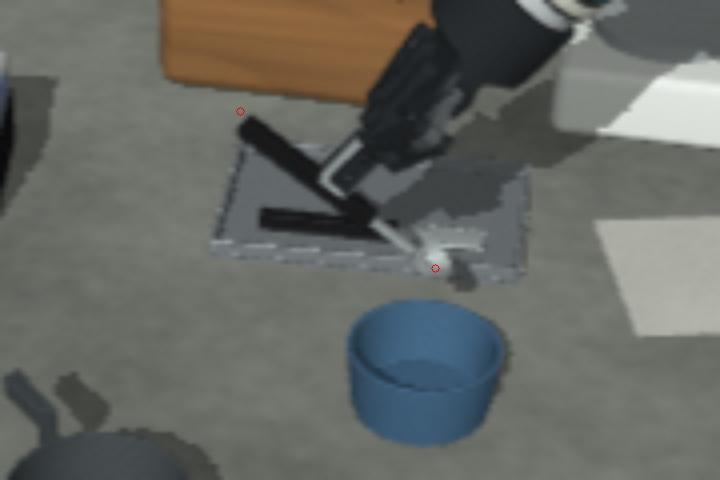

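Request:
carry_out([
  {"dx":0.1,"dy":0,"dz":-4,"ax":0,"ay":0,"az":0,"fingers":0},
  {"dx":0.1,"dy":0,"dz":-8,"ax":0,"ay":0,"az":0,"fingers":0},
  {"dx":0.1,"dy":0,"dz":-8.2,"ax":0,"ay":0,"az":0,"fingers":0},
  {"dx":0.1,"dy":0,"dz":-8.2,"ax":0,"ay":0,"az":0,"fingers":0},
  {"dx":0.1,"dy":0,"dz":-8.2,"ax":0,"ay":0,"az":0,"fingers":0},
])

```text
time_s: 12.95
tool_pos: [0.5259, -0.1594, 0.097]
tcp_rot: [-0.255, 0.718, -0.608, 0.222]
ft_force: [1.0, 0.0, -1.1]
finger_gap: 0.0087
```

```bash
python3 tip.py; python3 tip.py
```

```text
t 13.0 tcp [ 0.5256 -0.1593  0.0966] zax [ 0.629  0.095 -0.772] xax ang -80.8 F [-1.2  0.4 -0.7] gap 0.0085 q [-0.69 -0.17  2.05  0.66  0.88  0.39]
u [-0.761 -0.129 -0.635] tip [ 0.452 -0.172  0.029]
[365.2, 174.5, 43.0, 35.3] [ 0.45  -0.172  0.05 ]
t 13.15 tcp [ 0.5247 -0.1588  0.0953] zax [ 0.628  0.096 -0.773] xax ang -80.8 F [-0.1  0.6 -0.1] gap 0.0082 q [-0.69 -0.17  2.05  0.66  0.88  0.39]
u [-0.762 -0.128 -0.634] tip [ 0.451 -0.171  0.028]
[364.1, 175.6, 41.0, 37.3] [ 0.454 -0.163  0.05 ]
```

View pics/tip.png

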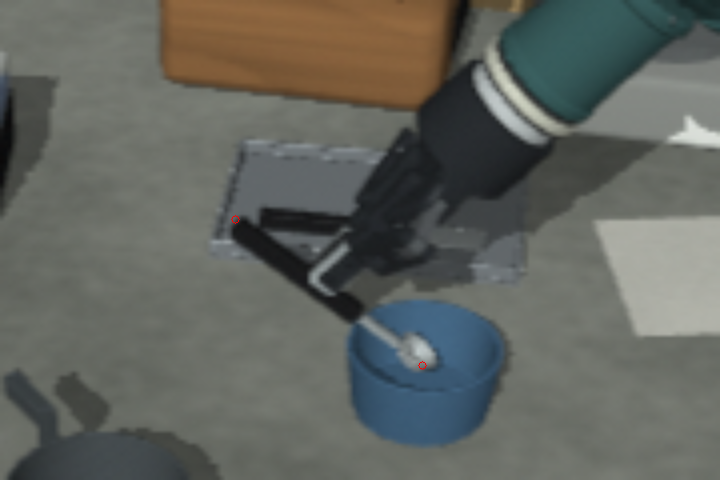

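Request:
carry_out([
  {"dx":0,"dy":0,"dz":5,"ax":0,"ay":0,"az":0,"fingers":0},
  {"dx":0,"dy":0,"dz":10,"ax":0,"ay":0,"az":0,"fingers":0},
  {"dx":0.5,"dy":-5,"dz":10,"ax":-0.026,"ay":0.17,"az":0,"fingers":0},
  {"dx":1,"dy":-10,"dz":10,"ax":-0.052,"ay":0.34,"az":0,"fingers":0},
  {"dx":1.5,"dy":-15,"dz":10,"ax":-0.078,"ay":0.51,"az":0,"fingers":0},
])

```text
time_s: 13.88
tool_pos: [0.5395, -0.3105, 0.1968]
tcp_rot: [-0.063, 0.759, -0.645, 0.056]
ft_force: [0.5, -1.1, -0.2]
finger_gap: 0.0084
```

```bash
python3 -c "
from h import *
grab_frame('top');grab_frame('top');state()
r,p=tool();z=r.apply([0,0,1]);a=np.cross(z,[0,0,-1]);a=a/np.linalg.norm(a)*np.arccos(-z[2]);r2=R.from_rotvec(a)*r
y=r2.apply([0,1,0]);y=y if y[0]<0 else -y;d=np.degrees(np.arctan2(y[1],y[0]));print(d,(R.from_rotvec([0,0,np.radians(-176.3-d)])*R.from_rotvec(a)).as_rotvec().round(3))
"
```

```text
t 13.97 tcp [ 0.5423 -0.3131  0.1906] zax [ 0.163  0.026 -0.986] xax ang -80.8 F [ 0.8  0.2 -2.3] gap 0.0085 q [-0.68  0.18  1.36  0.12  1.49  0.73]
-170.76603284482678 [-0.019  0.165 -0.096]
```

Request:
carry_out([
  {"dx":0,"dy":-5,"dz":0,"ax":-0.019,"ay":0.165,"az":-0.096,"fingers":0},
  {"dx":0.1,"dy":-10.2,"dz":-2,"ax":-0.019,"ay":0.165,"az":-0.096,"fingers":0},
  {"dx":0.1,"dy":-10.2,"dz":-8,"ax":-0.019,"ay":0.165,"az":-0.096,"fingers":0},
  {"dx":0.1,"dy":-10.2,"dz":-14,"ax":-0.019,"ay":0.165,"az":-0.096,"fingers":0},
  {"dx":0.1,"dy":-10.2,"dz":-14,"ax":-0.019,"ay":0.165,"az":-0.096,"fingers":0},
])

```text
time_s: 14.6
tool_pos: [0.5391, -0.4112, 0.0428]
tcp_rot: [-0.0, 0.73, -0.684, -0.008]
ft_force: [-0.1, 0.2, -0.6]
finger_gap: 0.0081
```

Request:
carry_out([
  {"dx":0,"dy":0,"dz":-1,"ax":0,"ay":0,"az":0,"fingers":0},
  {"dx":0,"dy":0,"dz":-2.5,"ax":0,"ay":0,"az":0,"fingers":0},
  {"dx":0,"dy":0,"dz":-3.2,"ax":0,"ay":0,"az":0,"fingers":0},
  {"dx":0,"dy":0,"dz":-3.5,"ax":0,"ay":0,"az":0,"fingers":0},
  {"dx":0,"dy":0,"dz":-3.5,"ax":0,"ay":0,"az":0,"fingers":0},
])

```text
time_s: 15.22
tool_pos: [0.5401, -0.4118, 0.0158]
tcp_rot: [-0.0, 0.73, -0.684, -0.006]
ft_force: [-8.3, 7.4, 20.8]
finger_gap: 0.0085
```

```bash
python3 -c "
from h import *
grab_frame('top');state()"
```

```text
t 15.28 tcp [ 0.5401 -0.4118  0.0158] zax [-0.008  0.008 -1.   ] xax ang -86.3 F [-8.1  7.3 20.9] gap 0.0084 q [-0.74  0.5   1.29  0.    1.36  0.77]
```

Request:
carry_out([
  {"dx":0,"dy":0,"dz":0,"ax":0,"ay":0,"az":0,"fingers":0.35},
  {"dx":0,"dy":0,"dz":0,"ax":0,"ay":0,"az":0,"fingers":0.35},
  {"dx":0,"dy":0,"dz":5,"ax":0,"ay":0,"az":0,"fingers":0.35},
  {"dx":0,"dy":0,"dz":11,"ax":0,"ay":0,"az":0,"fingers":0.35},
  {"dx":0,"dy":0,"dz":16,"ax":0,"ay":0,"az":0,"fingers":0.4},
])

```text
time_s: 15.9
tool_pos: [0.5404, -0.412, 0.1776]
tcp_rot: [-0.0, 0.73, -0.684, -0.005]
ft_force: [0.3, -0.5, 0.3]
finger_gap: 0.0342
```

```bash
python3 l.py w8 spoon .018 spatula .018
python3 - <<'E'
from h import *
f=grab_frame("top"); cv2.imwrite("pics/t8.png",cv2.resize(f["img"][130:290,120:500,::-1],None,fx=2.1,fy=2.1,interpolation=cv2.INTER_CUBIC))
E
```

```text
t 15.95 tcp [ 0.5427 -0.414   0.1869] zax [ 0.004 -0.002 -1.   ] xax ang -86.3 F [ 1.  -0.8  5.7] gap 0.0339 q [-0.74  0.39  1.09  0.    1.66  0.77]
spoon 0.89 [312. 122.  26. 156.] c [ 0.5253 -0.4128] axis -176.2 ends [ 0.608 -0.407] [ 0.441 -0.418] width 0.029
spatula 0.68 [259. 119.  22. 138.] c [ 0.5388 -0.352 ] axis -177.7 ends [ 0.608 -0.349] [ 0.463 -0.355] width 0.024
```

View pics/t8.png

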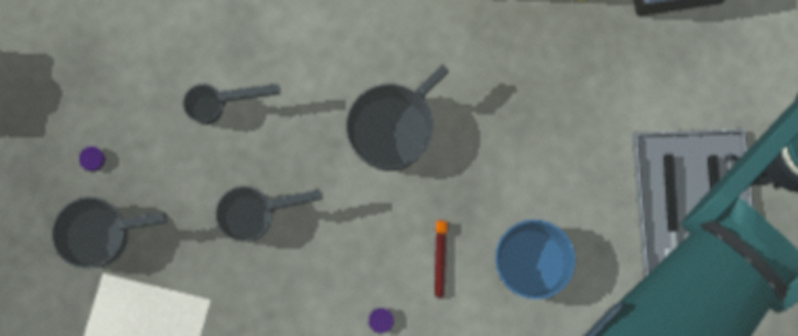

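Request:
carry_out([
  {"dx":1,"dy":22,"dz":9,"ax":0,"ay":0,"az":0.4,"fingers":0.4},
  {"dx":1,"dy":22,"dz":9,"ax":0,"ay":0,"az":0.4,"fingers":0.4},
  {"dx":1,"dy":22,"dz":9,"ax":0,"ay":0,"az":0.4,"fingers":0.4},
  {"dx":1,"dy":22,"dz":9,"ax":0,"ay":0,"az":0.4,"fingers":0.4},
  {"dx":1,"dy":22,"dz":9,"ax":0,"ay":0,"az":0.4,"fingers":0.4},
])

```text
time_s: 16.73
tool_pos: [0.5512, -0.1892, 0.2672]
tcp_rot: [0.0, 0.852, -0.523, -0.004]
ft_force: [-0.3, -1.1, 0.3]
finger_gap: 0.0341
```

Request:
carry_out([
  {"dx":1,"dy":22,"dz":0,"ax":0,"ay":0,"az":0.8,"fingers":0.4},
  {"dx":1,"dy":22,"dz":0,"ax":0,"ay":0,"az":0.8,"fingers":0.4},
  {"dx":1,"dy":22,"dz":0,"ax":0,"ay":0,"az":0.8,"fingers":0.4},
  {"dx":1,"dy":22,"dz":0,"ax":0,"ay":0,"az":0.8,"fingers":0.4},
  {"dx":1,"dy":22,"dz":0,"ax":0,"ay":0,"az":0.8,"fingers":0.4},
])

```text
time_s: 17.35
tool_pos: [0.5607, 0.0327, 0.2636]
tcp_rot: [0.002, 0.989, -0.147, -0.006]
ft_force: [0.6, -0.8, 0.2]
finger_gap: 0.0341
```

```bash
cat > d.py <<'E'
import sys
from h import *
from scipy.optimize import least_squares
D=dict(dish_base=(.058,.05,.074),dish_large=(.047,.047,.071),dish_medium=(.037,.044,.068),dish_small=(.027,.041,.065))
def dish(f,pose,n,m,dz=0):
    r,zr,zh=D[n]; zr+=dz; zh+=dz
    v,u=np.nonzero(m["pixels"])
    W=np.array([wcast(f,pose,q,zr)[:2] for q in zip(u,v)])
    s=2000; o=W.min(0)-.02                       # metric raster, 0.5 mm
    im=np.zeros(tuple(((W.max(0)-o+.02)*s).astype(int)+1),np.uint8); ij=((W-o)*s).astype(int); im[ij[:,0],ij[:,1]]=1
    im=cv2.morphologyEx(im,cv2.MORPH_CLOSE,np.ones((13,13)))
    core=cv2.morphologyEx(im,cv2.MORPH_OPEN,cv2.getStructuringElement(cv2.MORPH_ELLIPSE,(2*int(r*s*.6),)*2))
    C=max(cv2.findContours(core,0,cv2.CHAIN_APPROX_NONE)[0],key=len).reshape(-1,2)[:,::-1]/s+o
    q=least_squares(lambda p:np.hypot(*(C-p[:2]).T)-p[2],[*C.mean(0),r],loss="soft_l1",f_scale=.001).x
    H=np.array([wcast(f,pose,k,zh)[:2] for k in zip(u,v)]); d=H-q[:2]; k=np.hypot(*d.T); sel=(k>r+.012)&(k<.115)
    a=np.degrees(np.arctan2(*d[sel].mean(0)[::-1])) if sel.sum()>5 else None
    return q,a,k[sel].max() if sel.sum() else 0
if __name__=="__main__":
    f,pose=look(sys.argv[1]); state()
    for n in sys.argv[2:]:
        for m in spotter.masks_of("wrist",n)[:2]:
            try: q,a,k=dish(f,pose,n,m); print(n,round(m["p"],2),np.array(m["extent"]).round(),"c",q[:2].round(4),"r",q[2].round(4),"handle",a and round(a,1),"len",round(k,3))
            except Exception as e: print(n,m["p"],m["extent"],e)
E
python3 d.py w9 dish_base dish_small dish_medium dish_large; python3 -c "
from h import *
print(grab_frame('wrist')['hand_eye'].round(3))"
```

```text
t 17.4 tcp [0.5607 0.0314 0.2636] zax [-0.013 -0.003 -1.   ] xax ang -17.0 F [-0.3  0.4 -0.4] gap 0.0342 q [-0.04  0.12  1.27 -0.    1.76  0.25]
dish_base 0.86 [333. 116. 127.  99.] c [0.6233 0.0296] r 0.0564 handle -42.3 len 0.105
dish_small 0.82 [353.3, 0.0, 30.2, 37.1] max() iterable argument is empty
dish_medium 0.61 [202.  22.  78. 104.] c [0.5003 0.2135] r 0.0362 handle -74.8 len 0.104
[[ 1.    -0.001 -0.     0.001]
 [ 0.001  0.961  0.276 -0.07 ]
 [ 0.    -0.276  0.961 -0.143]
 [ 0.     0.     0.     1.   ]]
```

View pics/w9.png

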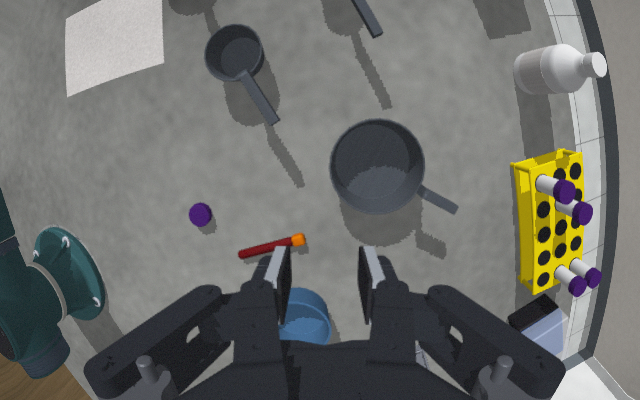

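Request:
carry_out([
  {"dx":-8.2,"dy":30.5,"dz":0,"ax":0,"ay":0,"az":0.49,"fingers":0.4},
  {"dx":-8.2,"dy":30.5,"dz":0,"ax":0,"ay":0,"az":0.49,"fingers":0.4},
  {"dx":-8.2,"dy":30.5,"dz":-3,"ax":0,"ay":0,"az":0.49,"fingers":0.4},
  {"dx":-8.2,"dy":30.5,"dz":-6,"ax":0,"ay":0,"az":0.49,"fingers":0.4},
  {"dx":-8.2,"dy":30.5,"dz":-6,"ax":0,"ay":0,"az":0.49,"fingers":0.4},
])

```text
time_s: 18.27
tool_pos: [0.4822, 0.3243, 0.2101]
tcp_rot: [0.003, 0.996, 0.092, -0.003]
ft_force: [0.5, 0.8, -0.1]
finger_gap: 0.0345
```

Request:
carry_out([
  {"dx":0,"dy":0,"dz":0,"ax":0,"ay":0,"az":0,"fingers":0.4},
  {"dx":0,"dy":0,"dz":0,"ax":0,"ay":0,"az":0,"fingers":0.4},
])

```text
time_s: 18.52
tool_pos: [0.4826, 0.3236, 0.2099]
tcp_rot: [0.003, 0.996, 0.092, -0.004]
ft_force: [-0.2, -1.1, -0.2]
finger_gap: 0.0341
```

```bash
python3 d.py w10 dish_large dish_medium dish_small
```

```text
t 18.57 tcp [0.4831 0.3232 0.2106] zax [-0.005 -0.006 -1.   ] xax ang 10.5 F [ 0.7  0.2 -0.3] gap 0.034 q [ 0.49  0.17  1.32 -0.    1.66  0.31]
dish_medium 0.97 [292. 245.  61.  99.] c [0.4982 0.2185] r 0.037 handle -39.0 len 0.075
dish_medium 0.6 [431. 224.  44.  66.] c [0.6424 0.2834] r 0.0258 handle 149.8 len 0.05
dish_small 0.92 [430. 222.  46.  68.] c [0.6418 0.2826] r 0.0295 handle 150.6 len 0.05
dish_small 0.21 [278.  50.  98. 160.] c [0.4664 0.4139] r 0.0466 handle -77.0 len 0.107
```

Run:
```python
from d import *
f,pose=look("w10")
for l in D:
    for m in spotter.masks_of("wrist",l):
        if m["extent"][1]<90 and m["extent"][2]>80: print(l,dish(f,pose,"dish_large",m))
state()
```

```text
dish_large (array([0.46624288, 0.41372047, 0.045397  ]), np.float64(-78.4841593318686), np.float64(0.10362576557464491))
t 18.98 tcp [0.4825 0.3238 0.2104] zax [-0.006 -0.006 -1.   ] xax ang 10.5 F [-0.2 -0.3 -0.8] gap 0.034 q [ 0.49  0.17  1.32 -0.    1.66  0.31]
```

Request:
carry_out([
  {"dx":-0.2,"dy":1.5,"dz":-5,"ax":0,"ay":0,"az":0.02,"fingers":0.4},
  {"dx":-0.2,"dy":1.5,"dz":-10,"ax":0,"ay":0,"az":0.02,"fingers":0.4},
  {"dx":-0.2,"dy":1.5,"dz":-15,"ax":0,"ay":0,"az":0.02,"fingers":0.4},
  {"dx":-0.2,"dy":1.5,"dz":-16.2,"ax":0,"ay":0,"az":0.02,"fingers":0.4},
  {"dx":-0.2,"dy":1.5,"dz":-16.2,"ax":0,"ay":0,"az":0.02,"fingers":0.4},
])

```text
time_s: 19.6
tool_pos: [0.4807, 0.3388, 0.0486]
tcp_rot: [0.003, 0.995, 0.102, -0.003]
ft_force: [0.1, -0.8, 0.3]
finger_gap: 0.0345
```

Request:
carry_out([
  {"dx":0,"dy":0,"dz":0,"ax":0,"ay":0,"az":0,"fingers":0},
  {"dx":0,"dy":0,"dz":0,"ax":0,"ay":0,"az":0,"fingers":0},
  {"dx":0,"dy":0,"dz":0,"ax":0,"ay":0,"az":0,"fingers":0},
  {"dx":0,"dy":0,"dz":0,"ax":0,"ay":0,"az":0,"fingers":0},
  {"dx":0,"dy":0,"dz":0,"ax":0,"ay":0,"az":0,"fingers":0},
])

```text
time_s: 20.23
tool_pos: [0.4824, 0.3396, 0.0518]
tcp_rot: [0.002, 0.995, 0.102, -0.001]
ft_force: [-0.5, -1.2, 6.5]
finger_gap: 0.0102
```

Request:
carry_out([
  {"dx":0,"dy":0,"dz":3,"ax":0,"ay":0,"az":0,"fingers":0},
  {"dx":0,"dy":0,"dz":7,"ax":0,"ay":0,"az":0,"fingers":0},
  {"dx":0,"dy":0,"dz":11,"ax":0,"ay":0,"az":0,"fingers":0},
  {"dx":0,"dy":0,"dz":14,"ax":0,"ay":0,"az":0,"fingers":0},
  {"dx":0,"dy":0,"dz":14,"ax":0,"ay":0,"az":0,"fingers":0},
])

```text
time_s: 20.85
tool_pos: [0.4839, 0.3403, 0.1953]
tcp_rot: [0.0, 0.995, 0.102, 0.003]
ft_force: [-0.1, -0.3, -1.7]
finger_gap: 0.0107
```

Run:
```python
from d import *
grab_frame("top")
f,pose=look("w11"); state()
for l in D:
    for m in spotter.masks_of("wrist",l):
        if m["extent"][1]<120 and m["extent"][2]>60: print(l,m["extent"],dish(f,pose,"dish_large",m,.14))
g=grab_frame("side")["img"]
cv2.imwrite("pics/s11.png",np.hstack([f["img"],g])[...,::-1][:,:,:][::,::][0:400:1, :][::1][:, ::1] if 0 else cv2.resize(np.hstack([f["img"],g[:, 150:510]])[...,::-1],(800,320)))
```

```text
t 20.95 tcp [0.482  0.3393 0.1906] zax [-0.002 -0.005 -1.   ] xax ang 11.7 F [ 0.1  0.3 -2.7] gap 0.0106 q [ 0.52  0.19  1.34 -0.    1.62  0.31]
dish_large [226.1, 14.7, 197.1, 313.6] (array([0.46774381, 0.41378518, 0.04609072]), np.float64(-77.95445312891931), np.float64(0.10443774793711884))
dish_medium [225.9, 12.4, 196.4, 315.8] (array([0.4677739 , 0.41372435, 0.04612921]), np.float64(-78.0041926281971), np.float64(0.10437130097200115))
```

View pics/s11.png

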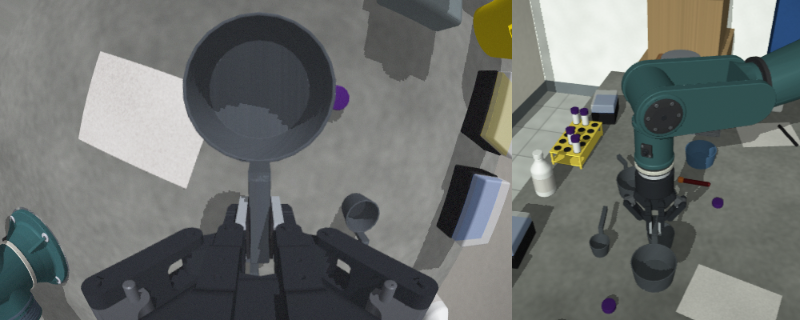

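Request:
carry_out([
  {"dx":0.6,"dy":-3,"dz":0,"ax":0,"ay":0,"az":-0.15,"fingers":0},
  {"dx":1.2,"dy":-6,"dz":0,"ax":0,"ay":0,"az":-0.32,"fingers":0},
  {"dx":2,"dy":-10,"dz":0,"ax":0,"ay":0,"az":-0.49,"fingers":0},
  {"dx":3,"dy":-13,"dz":0,"ax":0,"ay":0,"az":-0.66,"fingers":0},
  {"dx":3,"dy":-16,"dz":0,"ax":0,"ay":0,"az":-0.8,"fingers":0},
])

```text
time_s: 21.82
tool_pos: [0.5118, 0.1779, 0.1887]
tcp_rot: [0.002, 0.955, -0.296, -0.004]
ft_force: [-0.2, 0.3, -1.8]
finger_gap: 0.0104
```

Request:
carry_out([
  {"dx":0.6,"dy":-3,"dz":0,"ax":0,"ay":0,"az":-0.15,"fingers":0},
  {"dx":1.2,"dy":-6,"dz":0,"ax":0,"ay":0,"az":-0.32,"fingers":0},
  {"dx":2,"dy":-10,"dz":0,"ax":0,"ay":0,"az":-0.49,"fingers":0},
  {"dx":3,"dy":-13,"dz":0,"ax":0,"ay":0,"az":-0.64,"fingers":0},
  {"dx":3.5,"dy":-16.2,"dz":0,"ax":0,"ay":0,"az":-0.76,"fingers":0},
])

```text
time_s: 22.45
tool_pos: [0.5467, 0.0149, 0.1877]
tcp_rot: [0.001, 0.776, -0.631, -0.005]
ft_force: [0.2, -0.1, -2.5]
finger_gap: 0.0107
```

Request:
carry_out([
  {"dx":0,"dy":0,"dz":0,"ax":0,"ay":0,"az":0,"fingers":0},
  {"dx":0,"dy":0,"dz":0,"ax":0,"ay":0,"az":0,"fingers":0},
])

```text
time_s: 22.7
tool_pos: [0.5463, 0.0153, 0.1869]
tcp_rot: [0.001, 0.776, -0.631, -0.006]
ft_force: [-0.5, 0.1, -2.5]
finger_gap: 0.0105
```

```bash
cat > n.py <<'E'
# n.py label rise basex basey phi : shift to centre the held dish over the base
import sys
from d import *
l,ri,bx,by,phi=sys.argv[1],*map(float,sys.argv[2:])
f,pose=look("held"); state(); r,p=pose
off=[]
for k in D:
    for m in spotter.masks_of("wrist",k):
        e=m["extent"]
        if 250<e[0]+e[2]/2<390 and e[1]<150:
            try:
                q,a,L=dish(f,pose,l,m,p[2]-ri)
                if abs(q[2]-D[l][0])<.005: print(k,q.round(4),a); off.append(q[:2])
            except Exception as ex: print(ex)
xa=np.arctan2(*r.apply([1,0,0])[1::-1]); h=xa-np.pi/2; print("handle dir",np.degrees(h).round(1))
if off:
    c=np.mean(off,0); w=np.radians(phi)-h; w=(w+np.pi)%(2*np.pi)-np.pi
    rel=R.from_rotvec([0,0,w]).apply([*(c-p[:2]),0])[:2]
    print("d cm",(([bx,by]-rel-p[:2])*100).round(2),"az",round(w,3))
E
python3 n.py dish_large .048 .621 .0285 -168; python3 -c "
from d import *
f=grab_frame('side')
for l in ('dish_medium','dish_small'):
  for m in spotter.masks_of('side',l)[:1]: print(l,m['p'],m['extent'])"
```

```text
t 22.75 tcp [0.5463 0.0156 0.1871] zax [-0.01   0.006 -1.   ] xax ang -78.2 F [-0.1 -0.  -2.6] gap 0.0108 q [-0.08  0.1   1.45  0.01  1.61  1.29]
dish_large [0.6208 0.0308 0.0446] -167.95367478302197
handle dir -168.2
d cm [ 0.03 -0.27] az 0.004
dish_medium 0.75 [317.1, 250.1, 39.4, 69.9]
dish_small 0.84 [245.6, 257.9, 27.5, 63.8]
```

Request:
carry_out([
  {"dx":0,"dy":-0.25,"dz":-3,"ax":0,"ay":0,"az":0,"fingers":0},
  {"dx":0,"dy":-0.25,"dz":-7,"ax":0,"ay":0,"az":0,"fingers":0},
  {"dx":0,"dy":-0.25,"dz":-10,"ax":0,"ay":0,"az":0,"fingers":0},
  {"dx":0,"dy":-0.25,"dz":-12,"ax":0,"ay":0,"az":0,"fingers":0},
  {"dx":0,"dy":-0.25,"dz":-13.2,"ax":0,"ay":0,"az":0,"fingers":0},
])

```text
time_s: 23.72
tool_pos: [0.5456, 0.0132, 0.0547]
tcp_rot: [0.001, 0.776, -0.631, -0.006]
ft_force: [-15.5, 1.4, 39.1]
finger_gap: 0.0107
```

Request:
carry_out([
  {"dx":0,"dy":0,"dz":0,"ax":0,"ay":0,"az":0,"fingers":0},
  {"dx":0,"dy":0,"dz":0,"ax":0,"ay":0,"az":0,"fingers":0},
])

```text
time_s: 23.98
tool_pos: [0.5463, 0.0132, 0.0556]
tcp_rot: [0.001, 0.776, -0.631, -0.005]
ft_force: [-0.6, 0.4, -0.8]
finger_gap: 0.0104
```

Request:
carry_out([
  {"dx":0,"dy":0,"dz":0,"ax":0,"ay":0,"az":0,"fingers":0.4},
  {"dx":0,"dy":0,"dz":0,"ax":0,"ay":0,"az":0,"fingers":0.4},
  {"dx":0,"dy":0,"dz":4,"ax":0,"ay":0,"az":0,"fingers":0.4},
  {"dx":0,"dy":0,"dz":10,"ax":0,"ay":0,"az":0,"fingers":0.4},
  {"dx":0,"dy":0,"dz":16,"ax":0,"ay":0,"az":0,"fingers":0.4},
])

```text
time_s: 24.6
tool_pos: [0.5462, 0.0132, 0.2173]
tcp_rot: [0.001, 0.776, -0.631, -0.005]
ft_force: [0.8, 1.1, -1.1]
finger_gap: 0.034
```

```bash
python3 d.py w12 dish_base dish_large dish_medium dish_small;python3 - <<'E'
from h import *
f=grab_frame("top"); g=grab_frame("side"); w=cv2.imread("pics/w12.png")
im=np.hstack([cv2.resize(w,(480,300)),cv2.resize(g["img"][140:300,220:380,::-1],(300,300))]); cv2.imwrite("pics/s12.png",im)
E
```

```text
t 24.65 tcp [0.5501 0.0129 0.2281] zax [ 0.008  0.004 -1.   ] xax ang -78.2 F [ 2.2 -0.   7. ] gap 0.0341 q [-0.08  0.08  1.38  0.    1.67  1.28]
dish_base 0.75 [269.7, 46.8, 152.4, 122.5] max() iterable argument is empty
dish_large 0.63 [278.  66.  97. 158.] c [0.6209 0.0292] r 0.0456 handle -167.9 len 0.103
dish_large 0.49 [531.3, 195.5, 44.3, 104.0] max() iterable argument is empty
dish_small 0.76 [105.  40.  90.  46.] c [0.6468 0.2719] r 0.0311 handle -83.6 len 0.103
```

View pics/s12.png

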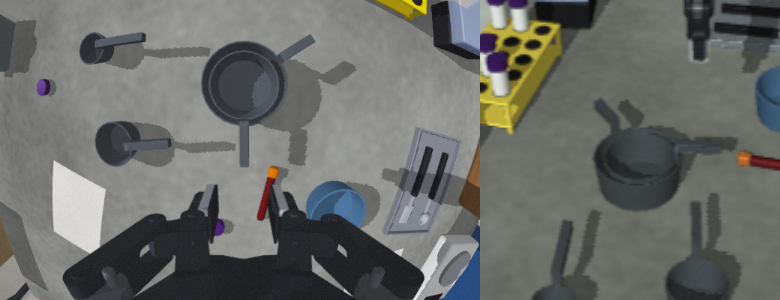

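Request:
carry_out([
  {"dx":-1,"dy":3,"dz":-1,"ax":0,"ay":0,"az":0.18,"fingers":0.4},
  {"dx":-1,"dy":6,"dz":-2,"ax":0,"ay":0,"az":0.36,"fingers":0.4},
  {"dx":-2,"dy":9,"dz":-3,"ax":0,"ay":0,"az":0.54,"fingers":0.4},
  {"dx":-3,"dy":12,"dz":-3,"ax":0,"ay":0,"az":0.72,"fingers":0.4},
  {"dx":-3.3,"dy":12.6,"dz":-3,"ax":0,"ay":0,"az":0.9,"fingers":0.4},
])

```text
time_s: 25.58
tool_pos: [0.5106, 0.1408, 0.1808]
tcp_rot: [0.005, 0.974, -0.226, -0.008]
ft_force: [0.1, -0.2, -0.2]
finger_gap: 0.0343
```

Request:
carry_out([
  {"dx":0,"dy":0,"dz":0,"ax":0,"ay":0,"az":0.18,"fingers":0.4},
  {"dx":0,"dy":0,"dz":0,"ax":0,"ay":0,"az":0.36,"fingers":0.4},
  {"dx":0,"dy":0,"dz":0,"ax":0,"ay":0,"az":0.54,"fingers":0.4},
  {"dx":0,"dy":0,"dz":0,"ax":0,"ay":0,"az":0.72,"fingers":0.4},
  {"dx":0,"dy":0,"dz":0,"ax":0,"ay":0,"az":0.72,"fingers":0.4},
])

```text
time_s: 26.2
tool_pos: [0.5096, 0.1407, 0.1787]
tcp_rot: [0.008, 0.991, 0.131, -0.007]
ft_force: [-0.2, 0.1, -0.7]
finger_gap: 0.0346
```

```bash
python3 d.py w13 dish_medium dish_small
```

```text
t 26.25 tcp [0.5098 0.1407 0.1791] zax [-0.012 -0.017 -1.   ] xax ang 14.9 F [-0.7 -0.2 -0.2] gap 0.0341 q [ 0.17  0.07  1.5  -0.02  1.59 -0.09]
dish_medium 0.7 [295.  72.  86. 166.] c [0.4992 0.2145] r 0.0361 handle -74.9 len 0.105
dish_small 0.66 [466.  70.  53. 139.] c [0.6433 0.2772] r 0.0291 handle -85.0 len 0.102
dish_small 0.56 [349.7, 258.1, 93.1, 118.1] max() iterable argument is empty
```

Request:
carry_out([
  {"dx":0.85,"dy":0,"dz":-4,"ax":0.017,"ay":-0.012,"az":0,"fingers":0.4},
  {"dx":0.85,"dy":0,"dz":-8,"ax":0.017,"ay":-0.012,"az":0,"fingers":0.4},
  {"dx":0.85,"dy":0,"dz":-12,"ax":0.017,"ay":-0.012,"az":0,"fingers":0.4},
  {"dx":0.85,"dy":0,"dz":-13.4,"ax":0.017,"ay":-0.012,"az":0,"fingers":0.4},
  {"dx":0.85,"dy":0,"dz":-13.4,"ax":0.017,"ay":-0.012,"az":0,"fingers":0.4},
])

```text
time_s: 26.98
tool_pos: [0.5181, 0.1406, 0.0451]
tcp_rot: [0.0, 0.991, 0.13, -0.0]
ft_force: [0.5, 0.6, -0.1]
finger_gap: 0.034
```

Request:
carry_out([
  {"dx":0,"dy":0,"dz":0,"ax":0,"ay":0,"az":0,"fingers":0},
  {"dx":0,"dy":0,"dz":0,"ax":0,"ay":0,"az":0,"fingers":0},
  {"dx":0,"dy":0,"dz":0,"ax":0,"ay":0,"az":0,"fingers":0},
  {"dx":0,"dy":0,"dz":0,"ax":0,"ay":0,"az":0,"fingers":0},
  {"dx":0,"dy":0,"dz":0,"ax":0,"ay":0,"az":0,"fingers":0},
])

```text
time_s: 27.6
tool_pos: [0.5196, 0.1406, 0.0471]
tcp_rot: [0.0, 0.992, 0.13, 0.002]
ft_force: [1.1, -0.2, 5.7]
finger_gap: 0.0106
```

Request:
carry_out([
  {"dx":0,"dy":0,"dz":3,"ax":0,"ay":0,"az":0,"fingers":0},
  {"dx":0,"dy":0,"dz":7,"ax":0,"ay":0,"az":0,"fingers":0},
  {"dx":0,"dy":0,"dz":11,"ax":0,"ay":0,"az":0,"fingers":0},
  {"dx":0,"dy":0,"dz":15,"ax":0,"ay":0,"az":0,"fingers":0},
  {"dx":0,"dy":0,"dz":15,"ax":0,"ay":0,"az":0,"fingers":0},
])

```text
time_s: 28.22
tool_pos: [0.5215, 0.1409, 0.201]
tcp_rot: [0.0, 0.991, 0.13, 0.006]
ft_force: [0.7, -0.2, -1.6]
finger_gap: 0.0107
```

```bash
python3 n.py dish_medium .047 .621 .029 -105
```

```text
t 28.27 tcp [0.5202 0.1407 0.1981] zax [ 0.006  0.    -1.   ] xax ang 14.9 F [ 0.1  0.4 -2.3] gap 0.0105 q [ 0.16  0.07  1.46 -0.    1.61 -0.1 ]
dish_medium [0.5022 0.2146 0.0359] -74.95508768328479
handle dir -75.1
d cm [  7.94 -18.54] az -0.523
```

Request:
carry_out([
  {"dx":2,"dy":-4.6,"dz":0,"ax":0,"ay":0,"az":-0.13,"fingers":0},
  {"dx":4,"dy":-9.2,"dz":0,"ax":0,"ay":0,"az":-0.26,"fingers":0},
  {"dx":6,"dy":-14,"dz":0,"ax":0,"ay":0,"az":-0.39,"fingers":0},
  {"dx":7.9,"dy":-18.5,"dz":0,"ax":0,"ay":0,"az":-0.52,"fingers":0},
  {"dx":7.9,"dy":-18.5,"dz":0,"ax":0,"ay":0,"az":-0.52,"fingers":0},
])

```text
time_s: 29.1
tool_pos: [0.5973, -0.048, 0.1916]
tcp_rot: [0.001, 0.991, -0.132, -0.003]
ft_force: [-0.4, 0.5, -2.2]
finger_gap: 0.0108
```

Request:
carry_out([
  {"dx":0,"dy":0,"dz":0,"ax":0,"ay":0,"az":0,"fingers":0},
  {"dx":0,"dy":0,"dz":0,"ax":0,"ay":0,"az":0,"fingers":0},
])

```text
time_s: 29.35
tool_pos: [0.5966, -0.047, 0.1905]
tcp_rot: [0.001, 0.991, -0.131, -0.004]
ft_force: [-0.4, 0.8, -1.3]
finger_gap: 0.0106
```

```bash
python3 n.py dish_medium .047 .621 .029 -105
```

```text
t 29.4 tcp [ 0.5968 -0.0468  0.191 ] zax [-0.007 -0.    -1.   ] xax ang -15.0 F [-1.   0.5 -1.7] gap 0.0104 q [-0.17  0.21  1.31 -0.    1.63  0.09]
dish_medium [0.6167 0.0269 0.0359] -104.49154896481316
handle dir -105.1
d cm [0.44 0.21] az 0.001
```

Request:
carry_out([
  {"dx":0.4,"dy":0.2,"dz":-3,"ax":0,"ay":-0.006,"az":0,"fingers":0},
  {"dx":0.4,"dy":0.2,"dz":-7,"ax":0,"ay":-0.006,"az":0,"fingers":0},
  {"dx":0.4,"dy":0.2,"dz":-10,"ax":0,"ay":-0.006,"az":0,"fingers":0},
  {"dx":0.4,"dy":0.2,"dz":-12,"ax":0,"ay":-0.006,"az":0,"fingers":0},
  {"dx":0.4,"dy":0.2,"dz":-13.4,"ax":0,"ay":-0.006,"az":0,"fingers":0},
])

```text
time_s: 30.22
tool_pos: [0.6008, -0.0447, 0.0569]
tcp_rot: [0.0, 0.991, -0.131, -0.0]
ft_force: [-0.0, -0.4, -1.8]
finger_gap: 0.0105
```

Request:
carry_out([
  {"dx":0,"dy":0,"dz":0,"ax":0,"ay":0,"az":0,"fingers":0},
  {"dx":0,"dy":0,"dz":0,"ax":0,"ay":0,"az":0,"fingers":0},
])

```text
time_s: 30.48
tool_pos: [0.6016, -0.0447, 0.058]
tcp_rot: [0.0, 0.991, -0.131, 0.001]
ft_force: [0.0, -0.3, -1.7]
finger_gap: 0.0105
```

No contact yet; lower in small steps.

Request:
carry_out([
  {"dx":0,"dy":0,"dz":-0.3,"ax":0,"ay":0,"az":0,"fingers":0},
  {"dx":0,"dy":0,"dz":-0.5,"ax":0,"ay":0,"az":0,"fingers":0},
  {"dx":0,"dy":0,"dz":-0.6,"ax":0,"ay":0,"az":0,"fingers":0},
  {"dx":0,"dy":0,"dz":-0.6,"ax":0,"ay":0,"az":0,"fingers":0},
])

```text
time_s: 30.98
tool_pos: [0.6021, -0.0451, 0.0533]
tcp_rot: [0.0, 0.991, -0.131, 0.002]
ft_force: [-1.6, -1.9, 3.6]
finger_gap: 0.0108
```

Contact. Release and go up.

Request:
carry_out([
  {"dx":0,"dy":0,"dz":0,"ax":0,"ay":0,"az":0,"fingers":0.4},
  {"dx":0,"dy":0,"dz":0,"ax":0,"ay":0,"az":0,"fingers":0.4},
  {"dx":0,"dy":0,"dz":4,"ax":0,"ay":0,"az":0,"fingers":0.4},
  {"dx":0,"dy":0,"dz":10,"ax":0,"ay":0,"az":0,"fingers":0.4},
  {"dx":0,"dy":0,"dz":15,"ax":0,"ay":0,"az":0,"fingers":0.4},
])

```text
time_s: 31.6
tool_pos: [0.6022, -0.0449, 0.2051]
tcp_rot: [0.0, 0.991, -0.131, 0.002]
ft_force: [0.7, 0.1, -0.4]
finger_gap: 0.0346
```

```bash
python3 d.py w14 dish_base dish_large dish_medium dish_small;python3 - <<'E'
from h import *
g=grab_frame("side"); w=cv2.imread("pics/w14.png")
im=np.hstack([cv2.resize(w,(480,300)),cv2.resize(g["img"][140:300,220:380,::-1],(300,300))]); cv2.imwrite("pics/s14.png",im)
E
```

```text
t 31.65 tcp [ 0.6053 -0.0454  0.214 ] zax [ 0.018 -0.004 -1.   ] xax ang -15.0 F [ 2.7 -1.6  4.8] gap 0.0342 q [-0.17  0.2   1.27 -0.    1.65  0.09]
dish_base 0.69 [268.1, 54.5, 160.7, 117.9] max() iterable argument is empty
dish_large 0.57 [218.0, 65.9, 155.9, 106.3] max() iterable argument is empty
dish_medium 0.79 [282.  74.  80. 154.] c [0.6222 0.0292] r 0.0368 handle -104.5 len 0.106
dish_medium 0.27 [220.0, 62.7, 151.0, 110.2] max() iterable argument is empty
dish_small 0.57 [208.0, 265.0, 44.3, 77.3] max() iterable argument is empty
```

View pics/s14.png

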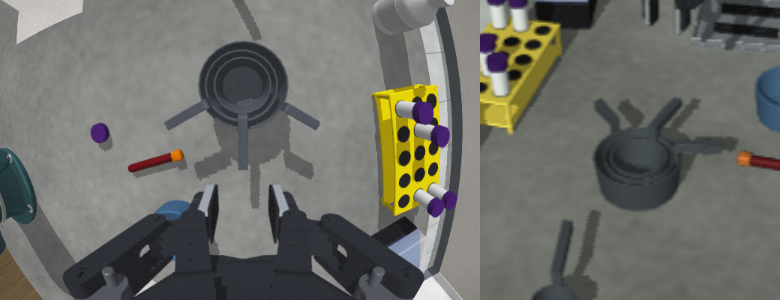

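Request:
carry_out([
  {"dx":1,"dy":5,"dz":0,"ax":0,"ay":0,"az":0.1,"fingers":0.4},
  {"dx":2,"dy":11,"dz":0,"ax":0,"ay":0,"az":0.2,"fingers":0.4},
  {"dx":4,"dy":17,"dz":-2,"ax":0,"ay":0,"az":0.3,"fingers":0.4},
  {"dx":4.9,"dy":23,"dz":-3,"ax":0,"ay":0,"az":0.4,"fingers":0.4},
  {"dx":4.9,"dy":25.3,"dz":-3,"ax":0,"ay":0,"az":0.4,"fingers":0.4},
])

```text
time_s: 32.52
tool_pos: [0.6483, 0.2112, 0.1658]
tcp_rot: [0.001, 0.998, 0.07, -0.004]
ft_force: [-0.3, 0.5, -0.2]
finger_gap: 0.0341
```

Request:
carry_out([
  {"dx":0,"dy":0,"dz":0,"ax":0,"ay":0,"az":0,"fingers":0.4},
  {"dx":0,"dy":0,"dz":0,"ax":0,"ay":0,"az":0,"fingers":0.4},
])

```text
time_s: 32.78
tool_pos: [0.6479, 0.2097, 0.1647]
tcp_rot: [0.001, 0.998, 0.07, -0.005]
ft_force: [-0.1, -1.0, 0.3]
finger_gap: 0.0343
```

```bash
python3 d.py w15 dish_small
```

```text
t 32.83 tcp [0.6482 0.2093 0.1655] zax [-0.009 -0.003 -1.   ] xax ang 7.9 F [ 0.  -0.7  0.2] gap 0.0342 q [ 0.23  0.41  1.11 -0.    1.63  0.09]
```

Run:
```python
from d import *
f,pose=look("w15"); state()
for l in D:
    for m in spotter.masks_of("wrist",l):
        try: print(l,round(m["p"],2),np.array(m["extent"]).round(),dish(f,pose,"dish_small",m))
        except Exception as e: print(l,m["p"],m["extent"])
```

```text
t 32.92 tcp [0.6486 0.2092 0.1664] zax [-0.007 -0.002 -1.   ] xax ang 7.9 F [ 0.1 -1.  -0.8] gap 0.0339 q [ 0.23  0.41  1.11 -0.    1.63  0.09]
dish_base 0.78 [232.2, 293.4, 98.8, 60.9]
dish_large 0.68 [209.4, 314.8, 112.6, 53.5]
dish_medium 0.58 [276.9, 326.3, 34.6, 18.6]
dish_small 0.58 [305.  87.  59. 160.] (array([0.64677515, 0.2802331 , 0.02559207]), np.float64(-79.99861326761335), np.float64(0.10412517876245349))
```

View pics/w15.png

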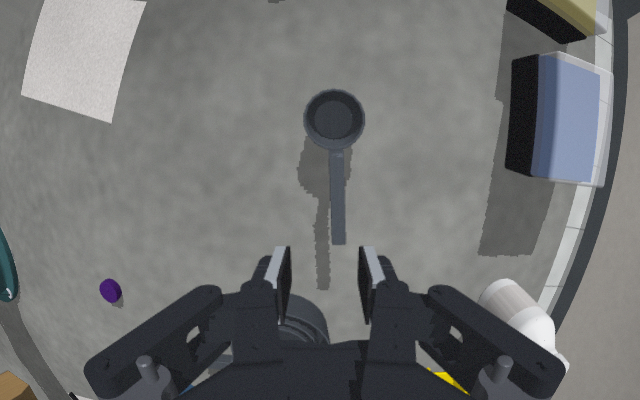

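Request:
carry_out([
  {"dx":1.0,"dy":-0.1,"dz":-3,"ax":0,"ay":0,"az":0.035,"fingers":0.4},
  {"dx":1.0,"dy":-0.1,"dz":-6,"ax":0,"ay":0,"az":0.035,"fingers":0.4},
  {"dx":1.0,"dy":-0.1,"dz":-10,"ax":0,"ay":0,"az":0.035,"fingers":0.4},
  {"dx":1.0,"dy":-0.1,"dz":-12.3,"ax":0,"ay":0,"az":0.035,"fingers":0.4},
  {"dx":1.0,"dy":-0.1,"dz":-12.3,"ax":0,"ay":0,"az":0.035,"fingers":0.4},
])

```text
time_s: 33.75
tool_pos: [0.6567, 0.2084, 0.0405]
tcp_rot: [0.001, 0.996, 0.087, -0.007]
ft_force: [-0.5, -0.7, 0.0]
finger_gap: 0.0344
```

Request:
carry_out([
  {"dx":0,"dy":0,"dz":0,"ax":0,"ay":0,"az":0,"fingers":0},
  {"dx":0,"dy":0,"dz":0,"ax":0,"ay":0,"az":0,"fingers":0},
  {"dx":0,"dy":0,"dz":0,"ax":0,"ay":0,"az":0,"fingers":0},
  {"dx":0,"dy":0,"dz":0,"ax":0,"ay":0,"az":0,"fingers":0},
  {"dx":0,"dy":0,"dz":0,"ax":0,"ay":0,"az":0,"fingers":0},
])

```text
time_s: 34.38
tool_pos: [0.6578, 0.2082, 0.0421]
tcp_rot: [0.001, 0.996, 0.087, -0.005]
ft_force: [1.5, -2.1, 4.2]
finger_gap: 0.0106
```

Request:
carry_out([
  {"dx":0,"dy":0,"dz":3,"ax":0,"ay":0,"az":0,"fingers":0},
  {"dx":0,"dy":0,"dz":7,"ax":0,"ay":0,"az":0,"fingers":0},
  {"dx":0,"dy":0,"dz":11,"ax":0,"ay":0,"az":0,"fingers":0},
  {"dx":0,"dy":0,"dz":15,"ax":0,"ay":0,"az":0,"fingers":0},
  {"dx":0,"dy":0,"dz":15,"ax":0,"ay":0,"az":0,"fingers":0},
])

```text
time_s: 35.0
tool_pos: [0.6593, 0.2089, 0.1966]
tcp_rot: [0.001, 0.996, 0.087, -0.001]
ft_force: [0.4, -0.1, -1.0]
finger_gap: 0.0105
```

```bash
python3 n.py dish_small .045 .621 .029 30
```

```text
t 35.05 tcp [0.6581 0.2086 0.1933] zax [-0.008 -0.003 -1.   ] xax ang 10.0 F [ 0.  -0.1 -2.5] gap 0.0105 q [ 0.23  0.42  1.04 -0.    1.69  0.05]
dish_small [0.6476 0.2805 0.0265] -80.05664078053537
handle dir -80.0
d cm [  2.5  -14.45] az 1.92
```

Request:
carry_out([
  {"dx":0.4,"dy":-2,"dz":0,"ax":0,"ay":0,"az":0.16,"fingers":0},
  {"dx":0.8,"dy":-4,"dz":0,"ax":0,"ay":0,"az":0.33,"fingers":0},
  {"dx":1.2,"dy":-6,"dz":0,"ax":0,"ay":0,"az":0.5,"fingers":0},
  {"dx":1.6,"dy":-7,"dz":0,"ax":0,"ay":0,"az":0.67,"fingers":0},
  {"dx":1.6,"dy":-7,"dz":0,"ax":0,"ay":0,"az":0.84,"fingers":0},
])

```text
time_s: 35.88
tool_pos: [0.6721, 0.1367, 0.1861]
tcp_rot: [0.004, 0.873, 0.487, -0.008]
ft_force: [-0.1, -0.1, -1.3]
finger_gap: 0.0105
```

Request:
carry_out([
  {"dx":0.2,"dy":-2,"dz":0,"ax":0,"ay":0,"az":0.16,"fingers":0},
  {"dx":0.4,"dy":-4,"dz":0,"ax":0,"ay":0,"az":0.33,"fingers":0},
  {"dx":0.6,"dy":-6,"dz":0,"ax":0,"ay":0,"az":0.5,"fingers":0},
  {"dx":0.8,"dy":-7.4,"dz":0,"ax":0,"ay":0,"az":0.67,"fingers":0},
  {"dx":0.9,"dy":-7.4,"dz":0,"ax":0,"ay":0,"az":0.84,"fingers":0},
])

```text
time_s: 36.5
tool_pos: [0.6805, 0.0614, 0.1836]
tcp_rot: [0.006, 0.597, 0.802, -0.007]
ft_force: [-0.1, 0.4, -1.5]
finger_gap: 0.0107
```

Request:
carry_out([
  {"dx":0,"dy":0,"dz":0,"ax":0,"ay":0,"az":0.16,"fingers":0},
  {"dx":0,"dy":0,"dz":0,"ax":0,"ay":0,"az":0.24,"fingers":0},
  {"dx":0,"dy":0,"dz":0,"ax":0,"ay":0,"az":0.24,"fingers":0},
  {"dx":0,"dy":0,"dz":0,"ax":0,"ay":0,"az":0.24,"fingers":0},
])

```text
time_s: 37.0
tool_pos: [0.6801, 0.0615, 0.1825]
tcp_rot: [0.006, 0.497, 0.868, -0.007]
ft_force: [-0.1, -0.6, -0.7]
finger_gap: 0.0109
```

```bash
python3 n.py dish_small .045 .621 .029 30
```

```text
t 37.05 tcp [0.6802 0.0615 0.1828] zax [ 0.003 -0.017 -1.   ] xax ang 120.4 F [-0.3 -0.1 -1.8] gap 0.0105 q [ 0.02  0.4   1.09 -0.02  1.65 -2.09]
max() iterable argument is empty
dish_base [0.618  0.0249 0.0267] 30.338669213522245
max() iterable argument is empty
max() iterable argument is empty
max() iterable argument is empty
dish_small [0.618  0.0247 0.027 ] 30.564697574566484
handle dir 30.4
d cm [0.32 0.38] az -0.006
```

Request:
carry_out([
  {"dx":0.3,"dy":0.3,"dz":-3,"ax":0.017,"ay":0.003,"az":0,"fingers":0},
  {"dx":0.3,"dy":0.3,"dz":-7,"ax":0.017,"ay":0.003,"az":0,"fingers":0},
  {"dx":0.3,"dy":0.3,"dz":-10,"ax":0.017,"ay":0.003,"az":0,"fingers":0},
  {"dx":0.3,"dy":0.3,"dz":-12,"ax":0.017,"ay":0.003,"az":0,"fingers":0},
  {"dx":0.3,"dy":0.3,"dz":-12.4,"ax":0.017,"ay":0.003,"az":0,"fingers":0},
])

```text
time_s: 37.88
tool_pos: [0.6826, 0.0645, 0.0579]
tcp_rot: [-0.0, 0.497, 0.868, -0.001]
ft_force: [0.1, 0.1, -1.8]
finger_gap: 0.0108
```

Request:
carry_out([
  {"dx":0,"dy":0,"dz":0,"ax":0,"ay":0,"az":0,"fingers":0},
  {"dx":0,"dy":0,"dz":-0.2,"ax":0,"ay":0,"az":0,"fingers":0},
  {"dx":0,"dy":0,"dz":-0.4,"ax":0,"ay":0,"az":0,"fingers":0},
  {"dx":0,"dy":0,"dz":-0.4,"ax":0,"ay":0,"az":0,"fingers":0},
])

```text
time_s: 38.38
tool_pos: [0.6827, 0.0645, 0.0542]
tcp_rot: [-0.0, 0.497, 0.868, -0.0]
ft_force: [0.7, -0.0, -1.2]
finger_gap: 0.0106
```

Request:
carry_out([
  {"dx":0,"dy":0,"dz":-0.2,"ax":0,"ay":0,"az":0,"fingers":0},
  {"dx":0,"dy":0,"dz":-0.4,"ax":0,"ay":0,"az":0,"fingers":0},
  {"dx":0,"dy":0,"dz":-0.5,"ax":0,"ay":0,"az":0,"fingers":0},
  {"dx":0,"dy":0,"dz":-0.5,"ax":0,"ay":0,"az":0,"fingers":0},
])

```text
time_s: 38.88
tool_pos: [0.6834, 0.0647, 0.0508]
tcp_rot: [0.001, 0.497, 0.868, 0.0]
ft_force: [-0.5, 1.4, 4.5]
finger_gap: 0.0108
```

Request:
carry_out([
  {"dx":0,"dy":0,"dz":0,"ax":0,"ay":0,"az":0,"fingers":0.4},
  {"dx":0,"dy":0,"dz":0,"ax":0,"ay":0,"az":0,"fingers":0.4},
  {"dx":0,"dy":0,"dz":4,"ax":0,"ay":0,"az":0,"fingers":0.4},
  {"dx":0,"dy":0,"dz":10,"ax":0,"ay":0,"az":0,"fingers":0.4},
  {"dx":0,"dy":0,"dz":15,"ax":0,"ay":0,"az":0,"fingers":0.4},
])

```text
time_s: 39.5
tool_pos: [0.6834, 0.0645, 0.2025]
tcp_rot: [0.001, 0.497, 0.868, 0.0]
ft_force: [0.2, 0.1, 0.3]
finger_gap: 0.034
```

Request:
carry_out([
  {"dx":-12,"dy":20,"dz":5,"ax":0,"ay":0,"az":0,"fingers":0.4},
  {"dx":-12,"dy":20,"dz":5,"ax":0,"ay":0,"az":0,"fingers":0.4},
  {"dx":-12,"dy":20,"dz":5,"ax":0,"ay":0,"az":0,"fingers":0.4},
  {"dx":-12,"dy":20,"dz":5,"ax":0,"ay":0,"az":0,"fingers":0.4},
  {"dx":-12,"dy":20,"dz":5,"ax":0,"ay":0,"az":0,"fingers":0.4},
])

```text
time_s: 40.12
tool_pos: [0.5618, 0.2679, 0.2539]
tcp_rot: [0.001, 0.495, 0.869, 0.001]
ft_force: [0.3, -1.0, -0.2]
finger_gap: 0.034
```

Run:
```python
from h import *
state()
f=grab_frame("top"); g=grab_frame("side")
T=cv2.resize(f["img"][130:280,260:500],(480,300),interpolation=cv2.INTER_CUBIC); S=cv2.resize(g["img"][130:270,250:410],(343,300),interpolation=cv2.INTER_CUBIC)
cv2.imwrite("pics/end.png",cv2.resize(np.hstack([T,S]),(800,292))[...,::-1])
for l,z in (("spatula",.018),("spoon",.018),("rinse_bowl",.05),("dish_small",.05)):
    for m in spotter.masks_of("top",l)[:1]:
        x,y,w,h=m["extent"]; print(l,round(m["p"],2),cast(f,(x+w/2,y),z).round(3),cast(f,(x+w/2,y+h),z).round(3))
```

```text
t 40.12 tcp [0.5618 0.2679 0.2539] zax [ 0.004  0.001 -1.   ] xax ang 120.7 F [ 0.3 -1.  -0.2] gap 0.034 q [ 0.35  0.24  1.15 -0.    1.75 -1.75]
spatula 0.92 [ 0.604 -0.356  0.018] [ 0.441 -0.354  0.018]
spoon 0.58 [ 0.603 -0.41   0.018] [ 0.432 -0.407  0.018]
rinse_bowl 0.66 [ 0.5   -0.167  0.05 ] [ 0.398 -0.169  0.05 ]
dish_small 0.6 [0.718 0.041 0.05 ] [0.588 0.035 0.05 ]
```

View pics/end.png

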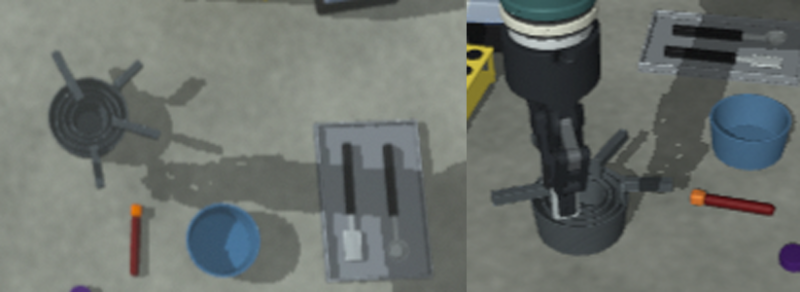

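Request:
carry_out([
  {"dx":0,"dy":0,"dz":0,"ax":0,"ay":0,"az":0,"fingers":0.4},
  {"dx":0,"dy":0,"dz":0,"ax":0,"ay":0,"az":0,"fingers":0.4},
])

```text
time_s: 40.67
tool_pos: [0.5643, 0.2624, 0.251]
tcp_rot: [0.0, 0.498, 0.867, -0.001]
ft_force: [0.4, -0.0, -1.3]
finger_gap: 0.0336
```

```bash
python3 -c "
from h import *
state(); print(job.finish_job())"
```

```text
t 40.67 tcp [0.5643 0.2624 0.251 ] zax [-0.    -0.002 -1.   ] xax ang 120.2 F [ 0.4 -0.  -1.3] gap 0.0336 q [ 0.34  0.25  1.15 -0.    1.75 -1.75]
the job is handed in; nothing more can be done
None
```

The job is finished and handed in at about 41 s. I dipped the spatula and then the spoon into the rinse bowl, with each tip about 2 cm or more below the rim. Both tools now lie in the drying tray. The large, medium and small dishes are nested in the biggest one.

**Last checks:**
- **Dishes:** The final top and side pictures show the nest upright and concentric. The handles point at about -42°, 30°, -105° and -168°, so the grips are at least 60° apart, or more than 8 cm. The small and medium dishes came to rest within 1 mm of the expected height. The large one stopped about 2 mm high, within the limit.
- **Tools:** The spatula and spoon are in the tray at y ≈ -0.355 and -0.41, inside its walls. I confirmed their position but did not measure how flat they lie.
- **Rinse bowl:** It is upright and has not moved within measuring error.
- **Arm:** It was standing clear of everything.

**Checks that failed or disagreed:**
- **Camera agreement:** The top and wrist cameras disagreed by 3 to 4 mm on dish positions, which is inside the play of the fit.
- **Placing force:** Setting down the large dish briefly read about 39 N at the wrist; the wrist limit is 120 N.
- **Network errors:** The networks sometimes mixed up or missed dishes, so I checked those against the pictures.
- **Knock:** I saw no sign that anything had been knocked aside.

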